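Find the fullest jar of milling beads on the balance

TASK

Two or three look-alike sealed jars of milling beads have arrived; turn any jar that stands on its orange cap the right way up before it is weighed, then compare the jars on the balance, one on each pan with hands off until the beam has tipped and settled, to find the heaviest. Stand the heaviest cap up in the middle of the shaker's black platform and every other jar cap up in the green store tray, leaving the other things on the bench alone.

Things in the scene. Friction and masses are not known exactly. Their poses are not given: they have to be found in the camera images.
- jar_a_mid (a point): middle of a jar, on its axis, half-way along its 68 mm (34 mm from the base and from the cap's face). Its own z axis points from base to cap; x and y are square to the body's sides. The jar may be absent; if present it may stand cap up or on its cap.
- jar_b_mid (a point): middle of a jar, on its axis, half-way along its 68 mm (34 mm from the base and from the cap's face). Its own z axis points from base to cap; x and y are square to the body's sides. The jar may be absent; if present it may stand cap up or on its cap.
- jar_c_mid (a point): middle of a jar, on its axis, half-way along its 68 mm (34 mm from the base and from the cap's face). Its own z axis points from base to cap; x and y are square to the body's sides. The jar may be absent; if present it may stand cap up or on its cap.
- jar_d_mid (a point): middle of a jar, on its axis, half-way along its 68 mm (34 mm from the base and from the cap's face). Its own z axis points from base to cap; x and y are square to the body's sides. The jar may be absent; if present it may stand cap up or on its cap.
- jar_e_mid (a point): middle of a jar, on its axis, half-way along its 68 mm (34 mm from the base and from the cap's face). Its own z axis points from base to cap; x and y are square to the body's sides. The jar may be absent; if present it may stand cap up or on its cap.
- jar_a: sealed jar of milling beads: white square body 48 x 48 x 52 mm with blue band, round orange cap 40 mm diameter x 16 mm on top, black dot on the base's underside; 68 mm tall in all; 0.1 to 0.4 kg, unknown; all jars look alike. Origin: centre of the end it stood on at the start, base or cap (so prefer the _mid point)
- jar_b: sealed jar of milling beads: white square body 48 x 48 x 52 mm with blue band, round orange cap 40 mm diameter x 16 mm on top, black dot on the base's underside; 68 mm tall in all; 0.1 to 0.4 kg, unknown; all jars look alike. Origin: centre of the end it stood on at the start, base or cap (so prefer the _mid point)
- jar_c: sealed jar of milling beads: white square body 48 x 48 x 52 mm with blue band, round orange cap 40 mm diameter x 16 mm on top, black dot on the base's underside; 68 mm tall in all; 0.1 to 0.4 kg, unknown; all jars look alike. Origin: centre of the end it stood on at the start, base or cap (so prefer the _mid point)
- jar_d: sealed jar of milling beads: white square body 48 x 48 x 52 mm with blue band, round orange cap 40 mm diameter x 16 mm on top, black dot on the base's underside; 68 mm tall in all; 0.1 to 0.4 kg, unknown; all jars look alike. Origin: centre of the end it stood on at the start, base or cap (so prefer the _mid point)
- jar_e: sealed jar of milling beads: white square body 48 x 48 x 52 mm with blue band, round orange cap 40 mm diameter x 16 mm on top, black dot on the base's underside; 68 mm tall in all; 0.1 to 0.4 kg, unknown; all jars look alike. Origin: centre of the end it stood on at the start, base or cap (so prefer the _mid point)
- beam (a joint): beam of the equal-arm balance (grey base 110 x 350 x 20 mm; central pillar 30 x 50 mm, 120 mm high, with scale and red needle). rad, 0 = level, stops at +/-0.12; positive = pan_left up and pan_right down, so pan_right carries more. The difference between any two jars takes it to the stop within about 4 s; empty, a weak spring levels it
- pan_left_top (a point): centre of the floor of the balance's left pan (+ y side of the balance): square steel tray 116 mm outside, 108 mm inside, rim 8 mm above this floor. It stays level, moves 14 mm up or down with the beam about a mean height of 72 mm, and is 120 mm from the balance's centre. Axes: as the balance's; y runs from right pan to left pan, x away from the robot
- pan_right_top (a point): centre of the floor of the balance's right pan (- y side of the balance): square steel tray 116 mm outside, 108 mm inside, rim 8 mm above this floor. It stays level, moves 14 mm up or down with the beam about a mean height of 72 mm, and is 120 mm from the balance's centre. Axes: as the balance's; y runs from right pan to left pan, x away from the robot
- shaker_top (a point): centre of the top of the black rubber platform, 120 x 120 mm, 48 mm above the table, on the white shaker (150 x 150 mm); fixed. Axes along its sides
- tray_in (a point): centre of the inner floor (about 4 mm above the table) of the green store tray: 140 mm (its x) x 240 mm (its y) outside, walls 4 mm thick and 14 mm high; fixed
- tip_box: bystander, leave alone: clear box with red top and white pipette tips, 85 x 120 x 58 mm; origin at centre of its underside
- reagent: bystander, leave alone: clear bottle with blue cap, 60 mm diameter, 130 mm tall; origin at centre of its underside
- amber: bystander, leave alone: amber bottle with white cap, 50 mm diameter, 100 mm tall; origin at centre of its underside
- timer: bystander, leave alone: grey bench timer, 60 x 60 x 18 mm; origin at centre of its underside
- dishes: bystander, leave alone: stack of three clear dishes, 88 mm diameter, 42 mm tall; origin at centre of its underside
- beaker: bystander, leave alone: empty glass beaker, 70 mm diameter, 90 mm tall; origin at centre of its underside

How it is judged:
By the outcome, as a careful person would: the job done as asked, in the order asked, and still so for the second after the job is handed in, with the robot touching nothing.
Of jar_b, jar_e only 1 to 1 are there at a start; the rules pass over those that are not, and their reading is None.
Of jar_a, jar_c, jar_d only 1 to 2 are there at a start; the rules pass over those that are not, and their reading is None.
At some moment in a run one of jar_a, jar_b, jar_c, jar_d, jar_e may be knocked a few centimetres aside while the robot is not near it.
It also fails if it takes over 210 s, if anything falls off the work surface, if the arm or the gripper's body presses on something with over 40 N, if the wrist force passes 120 N, or if a joint passes its speed limit or range.

ROBOT

A 6-joint arm with a two-finger parallel gripper is mounted at the origin on the work surface. World frame = base frame: x ahead of the robot, y to its left, z up, the work surface at z = 0. Lengths are in m, angles in rad, forces in N, time in s.
With the tool pointing down it reaches from about 0.375 to 0.9 m from the base axis. Payload 3.1 kg.
Tool frame: the origin (TCP) lies at the centre of the arm's flange, where the gripper is bolted on; the fingertips stand tip_reach ahead of it and the grasp point (between the pads) lies 164 mm ahead of it (tip_reach is the distance from the TCP to the fingertips, in m); z points along the fingers, y is the direction in which the jaws open and shut (so a half turn about z gives the same grasp; the last joint's range is limited). The gripper opens to 87 mm and grips with 3 to 60 N. Pads are 19 mm wide; open, the fingers measure 117 mm over their backs; the gripper's body (75 mm by 190 mm) begins 51 mm behind the grasp point.
Start: joints at [-0.178, 0.527, 1.433, -0, 1.181, -0.178], TCP at [0.625, 0, 0.405] pointing down, gripper open.
Joint ranges: [-3.08, 3.08], [-0.75, 2.2], [0.22, 2.44], [-1.43, 4.57], [0, 2.65], [-2.85, 2.85]. Speed limits (rad/s): [2.79, 2.79, 3.14, 3.14, 3.14, 3.14].

INTERFACE

Orientations are given as a unit quaternion [x, y, z, w].
In Python, from rig import get_obs, camera, hand_in, tip_reach gives the robot as it stands. The module is installed in compiled form; this text tells all that it offers.
- The arm moves only by the tool servo_tool, never from a script. Its argument "steps" is one flat list of numbers, 5 for each row, row after row: the finger opening in m, from 0 to 0.087, then the shift along the tool's x, y, z in m, then the turn about the tool's z in rad. A call has 1 to 12 rows; each row is the pose to reach, as a shift and turn from the pose commanded when the call began, along the tool's axes at that moment; what a row does not reach only later rows make up. A row lasts 1/8 s, in which the tool goes at most 62.5 mm and 10.7 degrees, less where a joint would pass 70% of its speed; a pose out of reach is approached as far as the arm can. A call with a gripper value outside its range is refused whole. The fingers move at their own pace and stop on an object; "force" is the grip in N (left out, the last holds). Time passes only in rows, so rows that repeat a pose let the fingers close. It gives the time, the measured TCP pose, the force and the opening at its end, in the units of the state.
- get_obs(): the state, without advancing time (a new reading comes with each control period).
- camera(name): name is "scene" or "side" or "wrist"; returns a dict with "pixels" (420x560x3 uint8, blue, green, red), "vertical_fov" (degrees; the focal length in pixels is half the picture's height over the tangent of half this angle, whatever the lens; pixels are square), "cx", "cy" (the principal point, pixels), "D" ([k1, k2, p1, p2, k3] as OpenCV has them; the pictures are not rectified), "T" (4x4, takes a point from camera to world coordinates). Camera axes: x right, y up, looking along -z (the intrinsics and any distortion apply to the point x, -y, -z); pixel columns grow to the right and rows downward; lengths in m; the calibration is good to about 2 mm. A picture is of the moment at which its call begins. There is no depth.
- hand_in(): hands the job in, once; it reports no verdict.
The state is a dict: "time": time; "q": joint angles; "joint_velocities": joint speeds; "joint_torque": joint torques, N m; "position": TCP position; "tool_rot": TCP orientation; "ft_force": force on the tool from outside, world axes, zero at the start; "moment": the same for the moment, N m; "grip_width": finger opening in m.
Only numpy, scipy, OpenCV 4.12 (cv2) and the standard library are available. Lean on these libraries where they do the work, as an engineer would, in place of code of your own. Each camera call takes 0.05 s, during which the arm holds its last target.

## Working session

There is one attempt and no reset: what is moved stays moved. The work goes in short steps, Python scripts to look and compute and a tool call to move; the robot and the scene stay as the last step left them, time stands still between calls to the robot, and variables do not carry over. Pictures are saved under pics/ and viewed, and the job is handed in when it is done.

Besides the shell and the picture viewer there is one more tool, called by a JSON object that holds its "name" and its "arguments", one argument or row to a line. servo_tool: Moves the arm, as the interface text tells. Its arguments: {"type":"object","properties":{"steps":{"type":"array"},"force":{"type":"number"}},"required":["steps"]}

```bash
mkdir -p pics; ls
python3 - <<'E'
from rig import get_obs, camera, tip_reach
import cv2
print(get_obs()); print(tip_reach)
for n in ["scene","side","wrist"]:
    c=camera(n); cv2.imwrite(f"pics/{n}0.png",c["pixels"]); print(n,c["vertical_fov"],c["cx"],c["cy"],c["D"],c["T"])
E
```

```text
pics
{'time': 0.0, 'q': array([-1.78505574e-01,  5.28444354e-01,  1.43390302e+00,  2.41755054e-05,
        1.18137561e+00, -1.78506706e-01]), 'joint_velocities': array([-0.00062701,  0.00084879, -0.00195145, -0.00063918,  0.00111323,
       -0.00118397]), 'joint_torque': array([-5.45745443e-04, -4.40045428e+01, -1.76593530e+01,  6.32597599e-02,
        5.83207863e-02, -1.53719384e-04]), 'position': array([6.24655595e-01, 9.09209450e-05, 4.03784385e-01]), 'tool_rot': array([ 7.07109233e-01,  7.07103527e-01, -5.98299220e-04, -8.81326111e-04]), 'ft_force': array([-0.19955822, -0.43289238,  0.73348728]), 'moment': array([-0.0141346 ,  0.06189154, -0.00783826]), 'grip_width': 0.08674803613135453}
0.1822
scene 57.81583297102814 273.7728709345246 215.67357904063886 [-0.08584541  0.          0.          0.          0.        ] [[ 0.6842898  -0.4478212   0.57550295  1.08937038]
 [ 0.72918618  0.42662325 -0.53505151 -0.43782383]
 [-0.00591553  0.78577909  0.61847896  0.61034494]
 [ 0.          0.          0.          1.        ]]
side 42.50841402640009 283.162696862631 203.23012312480705 [0.03918496 0.         0.         0.         0.        ] [[ 0.76251557  0.34357317 -0.54820387 -0.19659254]
 [-0.64692948  0.41437559 -0.64013679 -0.87392954]
 [ 0.00722847  0.84276352  0.53823545  0.84068534]
 [ 0.          0.          0.          1.        ]]
wrist 60.70554556131341 285.2885064257008 208.22820302173835 [-0.00249365  0.          0.          0.          0.        ] [[ 9.99996186e-01 -5.45087660e-05  2.76148202e-03  6.24666484e-01]
 [-7.71761756e-04  9.54467823e-01  2.98312887e-01  8.33993091e-02]
 [-2.65200640e-03 -2.98313881e-01  9.54464140e-01  3.84122888e-01]
 [ 0.00000000e+00  0.00000000e+00  0.00000000e+00  1.00000000e+00]]
```

View pics/scene0.png

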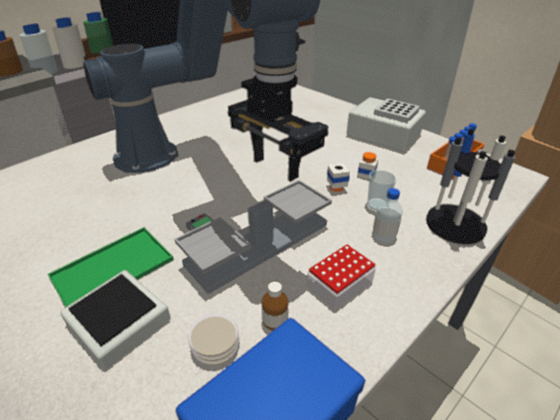

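View pics/side0.png

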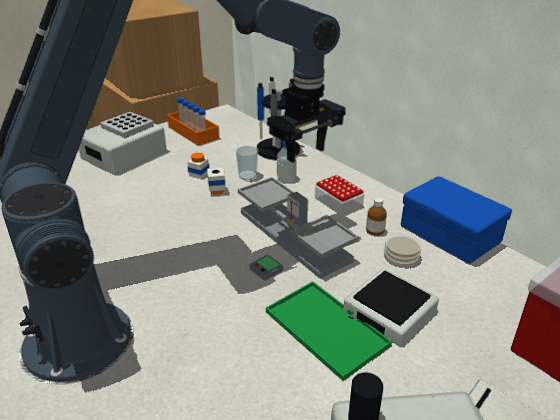

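View pics/wrist0.png

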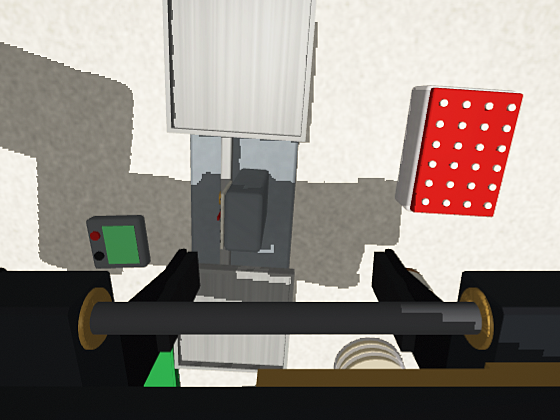

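```bash
cat > h.py <<'E'
from rig import get_obs, camera
import cv2, numpy as np, sys
def K(c):
    h=c["pixels"].shape[0]; f=h/2/np.tan(np.radians(c["vertical_fov"])/2)
    return np.array([[f,0,c["cx"]],[0,f,c["cy"]],[0,0,1.]])
def p2w(c,uv,z):
    uv=np.array(uv,float).reshape(-1,1,2)
    n=cv2.undistortPoints(uv,K(c),np.array(c["D"],float))[:,0]
    T=np.array(c["T"]); d=np.c_[n[:,0],-n[:,1],-np.ones(len(n))]@T[:3,:3].T; o=T[:3,3]
    s=(np.broadcast_to(z,len(n))-o[2])/d[:,2]
    return o+d*s[:,None]
def w2p(c,P):
    P=np.array(P,float).reshape(-1,3);T=np.array(c["T"])
    q=(P-T[:3,3])@T[:3,:3]; q=q*[1,-1,-1]
    return cv2.projectPoints(q,np.zeros(3),np.zeros(3),K(c),np.array(c["D"],float))[0][:,0]
def crop(c,name,u0,v0,u1,v1,s):
    im=cv2.resize(c["pixels"][v0:v1,u0:u1],None,fx=s,fy=s,interpolation=cv2.INTER_CUBIC)
    for u in range((u0+9)//10*10,u1,10):
        cv2.line(im,((u-u0)*s,0),((u-u0)*s,6 if u%50 else 14),(0,0,255),1)
        if u%20==0: cv2.putText(im,str(u),((u-u0)*s-8,24),0,.35,(0,0,255),1)
    for v in range((v0+9)//10*10,v1,10):
        cv2.line(im,(0,(v-v0)*s),(6,(v-v0)*s),(0,0,255),1)
        if v%20==0: cv2.putText(im,str(v),(8,(v-v0)*s+4),0,.35,(0,0,255),1)
    cv2.imwrite("pics/"+name+".png",im)
E
python3 - <<'E'
from h import *
c=camera("scene"); crop(c,"sc_jars",300,90,440,220,5)
d=camera("side"); crop(d,"si_jars",170,130,310,220,5)
E
```

```text
(no output)
```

View pics/sc_jars.png

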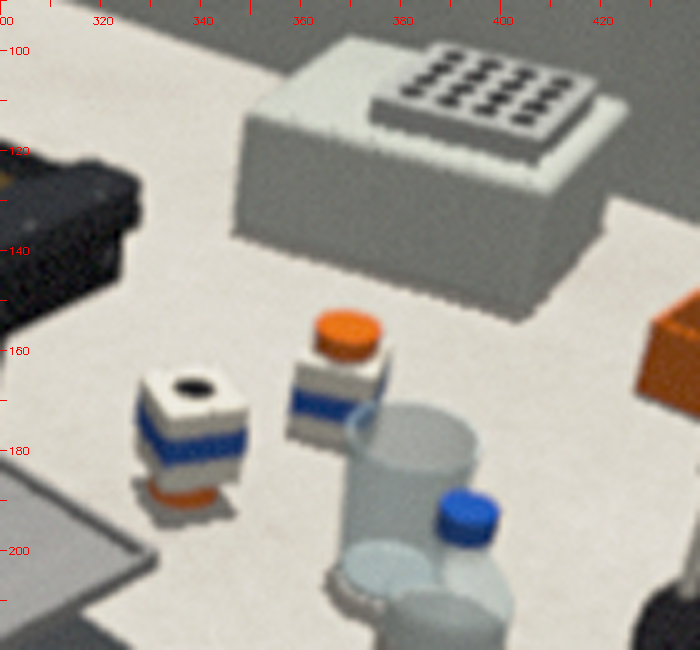

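View pics/si_jars.png

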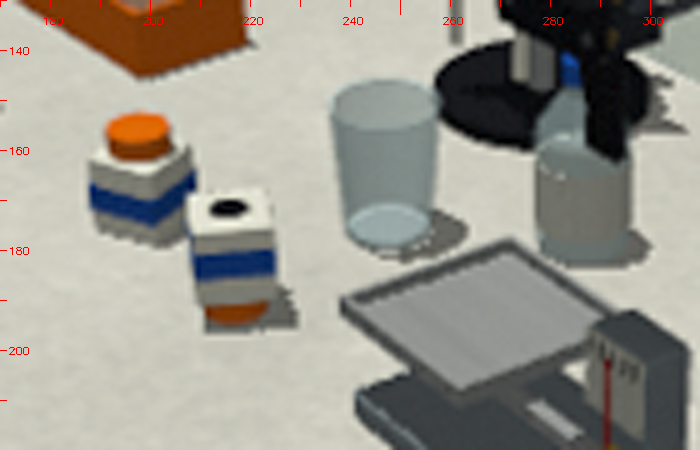

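Run:
```python
from h import *
c=camera("scene"); d=camera("side"); w=camera("wrist")
p=lambda n,cc,uv,z: print(n,np.round(p2w(cc,uv,z),4).tolist())
p("U",c,[(338.8,167.6)],.068);p("U",d,[(215.8,171.6)],.068)
p("Ucorn",c,[(328,164.5),(334,173.8),(349.3,170),(342,163)],.068)
p("Ucorn",d,[(208,168.5),(208.2,176.4),(224.8,175.5),(222.5,167.5)],.068)
p("C",c,[(369.4,154.8)],.068);p("C",d,[(197.6,155.5)],.068)
p("Ccorn",c,[(358.8,165.5-3.5)],.052);
p("Ccorn",d,[(188,161.5),(198,166.5),(207.8,159.5)],.052)
# furniture
p("shaker black",c,[(64,312),(122,274),(155,312),(105,342)],.048)
p("shaker black",d,[(356,295),(388,271),(432,297),(400,322)],.048)
p("tray",c,[(51,272),(143,230),(172,258)],.014)
p("tray",d,[(266,311),(312,283),(390,346),(346,374)],.014)
p("tip",c,[(308,269),(347,247),(375,267),(341,292)],.058)
p("panL scene rt",c,[(264,201),(297,183),(331,202),(298,219)],.08)
p("panR scene",c,[(177,240),(215,219),(249,242),(206,266)],.08)
p("panL side",d,[(238,191),(274,178),(311,192),(262,208)],.08)
p("panR wrist",w,[(163,130),(309,140)],.08)
```

```text
U [[0.5521, 0.3076, 0.068]]
U [[0.55, 0.3014, 0.068]]
Ucorn [[0.5208, 0.2987, 0.068], [0.5637, 0.273, 0.068], [0.5799, 0.3186, 0.068], [0.5425, 0.3337, 0.068]]
Ucorn [[0.5429, 0.3315, 0.068], [0.5172, 0.2919, 0.068], [0.5569, 0.2659, 0.068], [0.5793, 0.3094, 0.068]]
C [[0.5678, 0.4294, 0.068]]
C [[0.5643, 0.4208, 0.068]]
Ccorn [[0.5564, 0.3968, 0.052]]
Ccorn [[0.5357, 0.4326, 0.052], [0.5419, 0.3861, 0.052], [0.5898, 0.405, 0.052]]
shaker black [[0.5081, -0.4331, 0.048], [0.493, -0.3063, 0.048], [0.6241, -0.3043, 0.048], [0.622, -0.402, 0.048]]
shaker black [[0.4939, -0.3114, 0.048], [0.6091, -0.3028, 0.048], [0.6148, -0.4197, 0.048], [0.5037, -0.4236, 0.048]]
tray [[0.3419, -0.4154, 0.014], [0.3547, -0.193, 0.014], [0.489, -0.192, 0.014]]
tray [[0.3365, -0.1974, 0.014], [0.4752, -0.1943, 0.014], [0.4658, -0.4342, 0.014], [0.3475, -0.4263, 0.014]]
tip [[0.748, -0.0283, 0.058], [0.7616, 0.0791, 0.058], [0.8379, 0.0733, 0.058], [0.8315, -0.0272, 0.058]]
panL scene rt [[0.5388, 0.0427, 0.08], [0.5389, 0.1551, 0.08], [0.6511, 0.1547, 0.08], [0.6419, 0.0519, 0.08]]
panR scene [[0.5159, -0.1829, 0.08], [0.5139, -0.0825, 0.08], [0.6248, -0.0767, 0.08], [0.6203, -0.1823, 0.08]]
panL side [[0.5238, 0.1559, 0.08], [0.6439, 0.1482, 0.08], [0.6728, 0.0257, 0.08], [0.5213, 0.0482, 0.08]]
panR wrist [[0.5225, 0.0564, 0.08], [0.6444, 0.0481, 0.08]]
```

{"name": "servo_tool", "arguments": {
  "steps": [0.087,0.06,-0.013,0,0,0.087,0.12,-0.026,0,0,0.087,0.18,-0.039,0,0,0.087,0.24,-0.052,0,0,0.087,0.3,-0.065,0,0,0.087,0.3,-0.065,0,0]
}}

```text
time: 1.15
position: [0.5582, 0.3043, 0.4048]
tool_rot: [0.705, 0.709, 0.0, -0.0]
ft_force: [0.1, -0.8, -0.3]
grip_width: 0.0873
```

Run:
```python
from h import *
o=get_obs();print(o["time"],o["position"],o["tool_rot"])
c=camera("wrist"); crop(c,"w1",0,0,560,420,1)
print(c["T"][:3])
cv2.imwrite("pics/sc1.png",camera("scene")["pixels"]);cv2.imwrite("pics/si1.png",camera("side")["pixels"])
```

```text
1.15 [0.55816765 0.30430379 0.40475324] [ 7.04792351e-01  7.09413390e-01  4.13054559e-04 -4.62103977e-04]
[[ 9.99983098e-01 -5.72386384e-03 -1.02010732e-03  5.57651985e-01]
 [ 5.76822799e-03  9.54725051e-01  2.97433698e-01  3.87641199e-01]
 [-7.28547977e-04 -2.97434555e-01  9.54741931e-01  3.85092232e-01]]
```

View pics/w1.png

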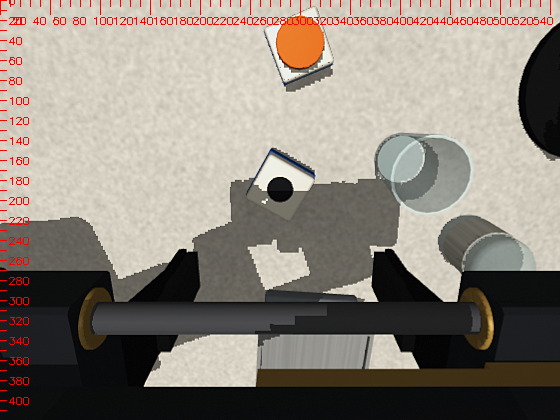

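View pics/sc1.png

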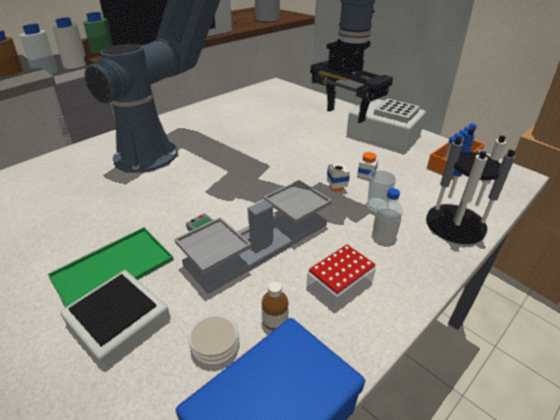

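View pics/si1.png

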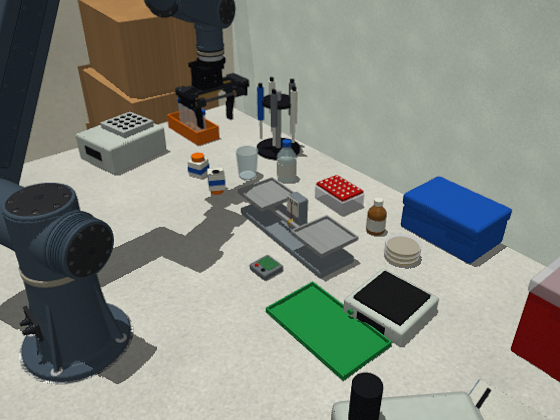

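Run:
```python
from h import *
c=camera("wrist"); crop(c,"w1b",230,0,370,240,4)
im=cv2.imread("pics/w1b.png"); cv2.imwrite("pics/w1c.png",im[:400]);cv2.imwrite("pics/w1d.png",im[520:920])
```

```text
(no output)
```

View pics/w1c.png

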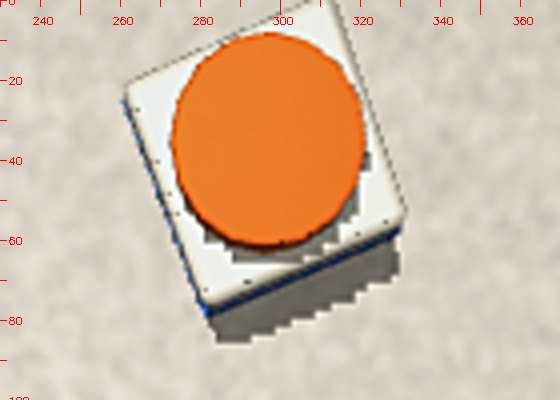

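View pics/w1d.png

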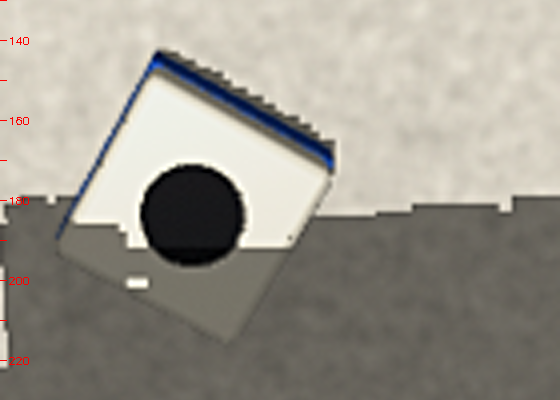

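Run:
```python
from h import *
c=camera("wrist")
U=p2w(c,[(268.3,148.3),(313,173.8),(286.5,215.5),(245,190.8),(278,183.8)],.068)
C=p2w(c,[(261.8,22),(281.3,75.8),(331,53.8),(313,0)],.052); Cc=p2w(c,[(297.1,34.8)],.068)
for X in(U,C):
    print(np.round(X,4).tolist(), X[:4].mean(0))
    for i in range(4):
        e=X[(i+1)%4]-X[i]; print(np.linalg.norm(e[:2]),np.degrees(np.arctan2(e[1],e[0]))%90)
print(Cc)
s=camera("scene");d=camera("side")
be=p2w(d,[(247,238-190+0)],0)
print("beaker side base",p2w(d,[(247,177)],0),"scene",p2w(s,[(377.5,204)],0), "wrist",p2w(c,[(432,175)],0.09),p2w(c,[(400,157)],0.0))
print("reagent wrist base/scene/side",p2w(s,[(388,236)],0),p2w(d,[(287,180)],0))
```

```text
[[0.5451, 0.3383, 0.068], [0.5849, 0.3154, 0.068], [0.5611, 0.2759, 0.068], [0.5232, 0.2997, 0.068], [0.5534, 0.3062, 0.068]] [0.55359923 0.30732792 0.068     ]
0.04593057851284773 60.100314521873436
0.046140588572182104 58.872216127243675
0.04471110829694732 57.805615247193145
0.0443405862690245 60.444559154446395
[[0.5406, 0.4414, 0.052], [0.5567, 0.399, 0.052], [0.5994, 0.4167, 0.052], [0.5831, 0.4576, 0.052]] [0.56993932 0.42868205 0.052     ]
0.045320677321962946 20.81668802457274
0.04620444576268116 22.460858144170892
0.04409723996291763 21.686555374651178
0.04551606607173617 20.939031061475788
[[0.56973784 0.42919792 0.068     ]]
beaker side base [[0.67119079 0.31431665 0.        ]] scene [[0.6781222 0.3288543 0.       ]] wrist [[0.68291312 0.31887125 0.09      ]] [[0.68346834 0.3192852  0.        ]]
reagent wrist base/scene/side [[0.7723689  0.23724413 0.        ]] [[0.75544095 0.22040906 0.        ]]
```

{"name": "servo_tool", "arguments": {
  "steps": [0.0,-0.004,0.008,0,-0.18,0.0,-0.008,0.016,0,-0.36,0.0,-0.012,0.024,0,-0.54,0.0,-0.016,0.032,0,-0.72,0.0,-0.02,0.04,0,-0.9,0.0,-0.024,0.045,0.02,-1.035,0.0,-0.024,0.045,0.07,-1.035,0.0,-0.024,0.045,0.12,-1.035,0.0,-0.024,0.045,0.16,-1.035,0.0,-0.024,0.045,0.173,-1.035,0.0,-0.024,0.045,0.173,-1.035]
}}

```text
time: 2.88
position: [0.6054, 0.2754, 0.2315]
tool_rot: [0.265, 0.964, -0.0, -0.0]
ft_force: [0.1, 0.2, 0.8]
grip_width: 0.0005
```

Run:
```python
from h import *
o=get_obs();print(o["time"],o["position"],o["tool_rot"],o["grip_width"])
c=camera("wrist"); crop(c,"w2",0,0,560,420,1)
crop(camera("scene"),"sc2",280,90,440,220,5)
```

```text
2.875 [0.60535276 0.27535158 0.23147748] [ 2.65196643e-01  9.64194246e-01 -2.41379705e-04 -3.70274350e-04] 0.0005226346015477718
```

View pics/w2.png

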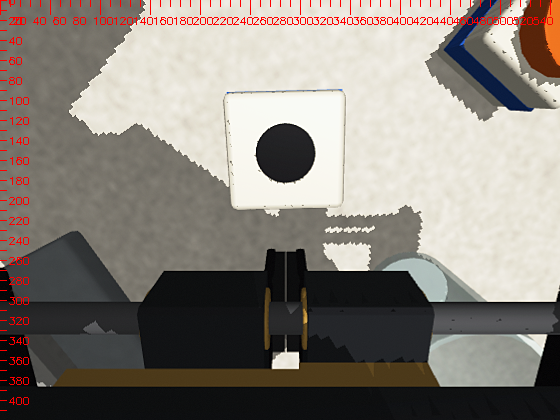

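View pics/sc2.png

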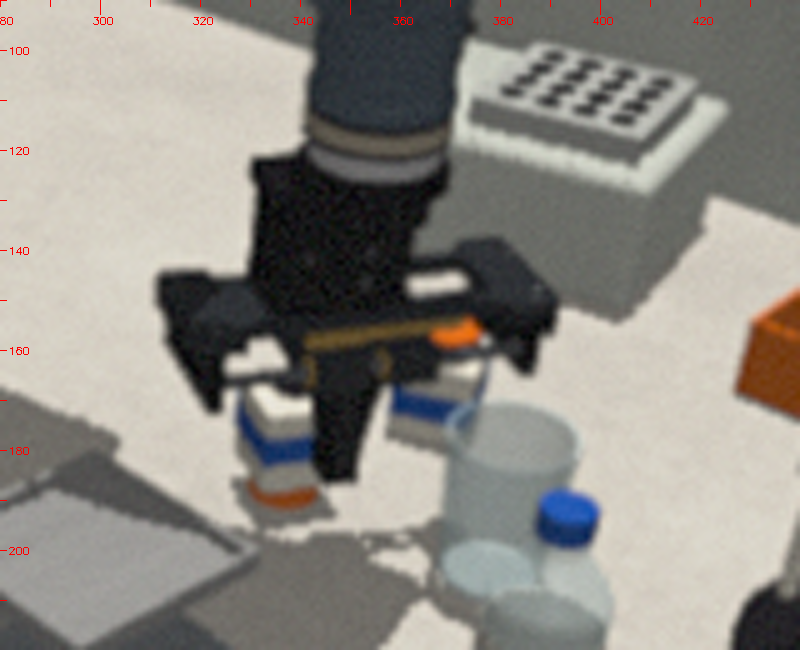

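{"name": "servo_tool", "arguments": {
  "steps": [0.0,0.015,0,0,0,0.0,0.025,0,0,0,0.0,0.033,0,0,0,0.0,0.041,0,0,0,0.0,0.049,0,0,0,0.0,0.057,0,0,0,0.0,0.065,0,0,0,0.0,0.065,0,0,0]
}}

```text
time: 3.98
position: [0.5478, 0.3096, 0.231]
tool_rot: [0.264, 0.964, -0.001, -0.001]
ft_force: [-0.4, 0.3, 0.0]
grip_width: 0.0002
```

Run:
```python
from h import *
c=camera("wrist"); crop(c,"w3",0,0,560,420,1)
crop(camera("side"),"si3",150,110,310,220,5)
```

```text
(no output)
```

View pics/w3.png

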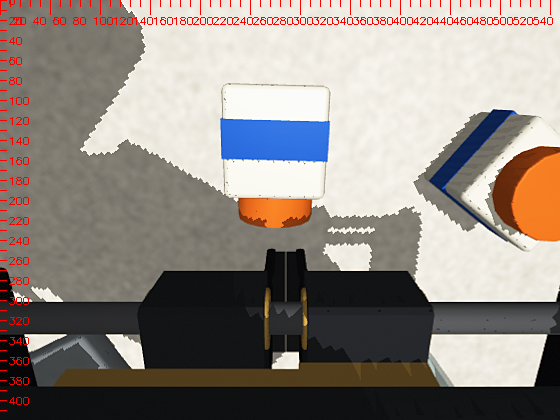

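View pics/si3.png

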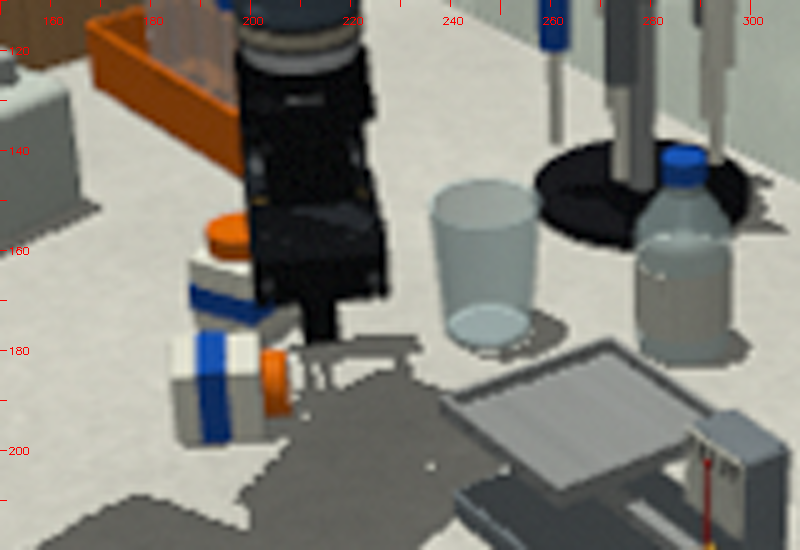

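Run:
```python
from h import *
c=camera("wrist"); o=get_obs(); p=o["position"]
from scipy.spatial.transform import Rotation as R
r=R.from_quat(o["tool_rot"])
X=p2w(c,[(222,84),(329,86),(324,199),(221,195)],.048)
print(np.round(r.inv().apply(X-p),4)); print(np.round(X,4))
C=p2w(c,[(431,182)],.068) ;
print(np.round(r.inv().apply(X.mean(0)-p),4),np.round(X.mean(0),4))
```

```text
[[ 0.0883 -0.0268  0.1835]
 [ 0.0875  0.0194  0.1835]
 [ 0.0368  0.0188  0.1835]
 [ 0.0387 -0.0299  0.1835]]
[[0.4594 0.3312 0.048 ]
 [0.4837 0.3705 0.048 ]
 [0.5271 0.3441 0.048 ]
 [0.5005 0.3032 0.048 ]]
[ 0.0628 -0.0047  0.1835] [0.4927 0.3373 0.048 ]
```

{"name": "servo_tool", "arguments": {
  "steps": [0.087,0,0,-0.03,0,0.087,0.01,0,-0.04,0,0.087,0.03,-0.005,-0.04,0,0.087,0.047,-0.005,-0.04,0,0.087,0.047,-0.005,-0.02,0,0.087,0.047,-0.005,0.01,0,0.087,0.047,-0.005,0.03,0,0.087,0.047,-0.005,0.039,0,0.087,0.047,-0.005,0.039,0],
  "force": 3
}}

```text
time: 5.25
position: [0.5057, 0.3289, 0.1919]
tool_rot: [0.265, 0.964, -0.001, -0.001]
ft_force: [0.5, 0.3, -1.5]
grip_width: 0.0819
```

{"name": "servo_tool", "arguments": {
  "steps": [0.06,0,0,0,0,0.05,0,0,0,0,0.04,0,0,0,0,0.03,0,0,0,0,0.03,0,0,0,0,0.03,0,0,0,0],
  "force": 3
}}

```text
time: 6.0
position: [0.5061, 0.3287, 0.193]
tool_rot: [0.265, 0.964, -0.0, -0.0]
ft_force: [-0.2, -1.8, 1.7]
grip_width: 0.048
```

Run:
```python
from h import *
print(get_obs()["grip_width"])
c=camera("wrist"); crop(c,"w4",0,0,560,420,1)
crop(camera("side"),"si4",150,110,310,220,5)
```

```text
0.047967900662801405
```

View pics/w4.png

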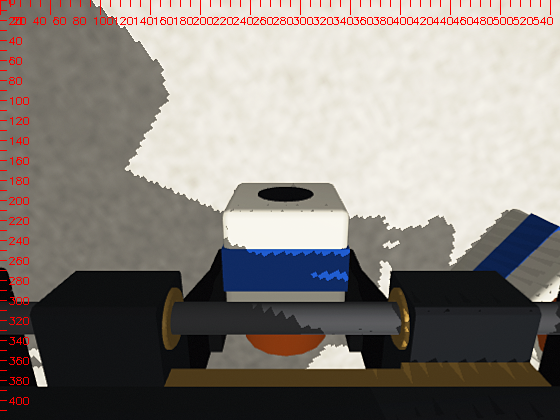

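View pics/si4.png

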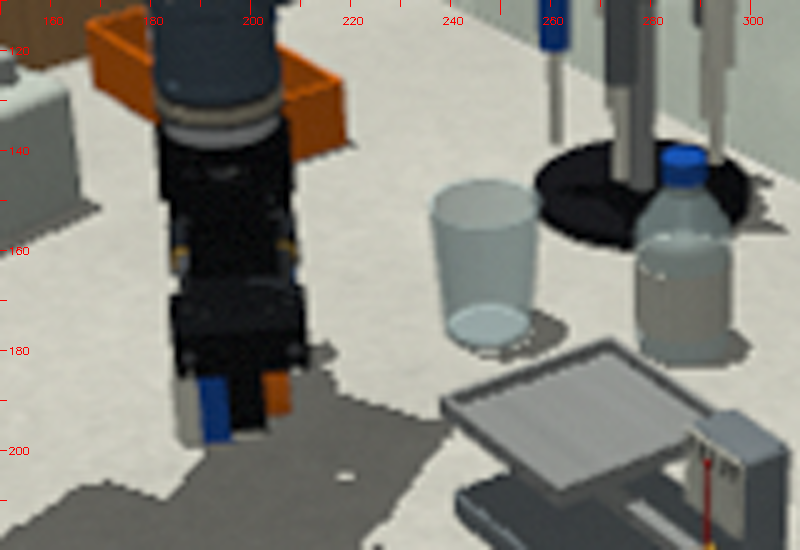

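{"name": "servo_tool", "arguments": {
  "steps": [0.03,0,0,-0.015,0,0.03,0,0,-0.03,0,0.03,0,0,-0.05,0,0.03,0,0,-0.07,0,0.03,0,0,-0.07,0]
}}

```text
time: 6.72
position: [0.5067, 0.3294, 0.2651]
tool_rot: [0.265, 0.964, 0.002, 0.002]
ft_force: [0.1, 0.9, -3.5]
grip_width: 0.0479
```

Run:
```python
from h import *
print(get_obs()["grip_width"])
c=camera("wrist"); crop(c,"w5",0,0,560,420,1)
crop(camera("side"),"si5",150,90,310,220,5)
```

```text
0.04786210527458914
```

View pics/w5.png

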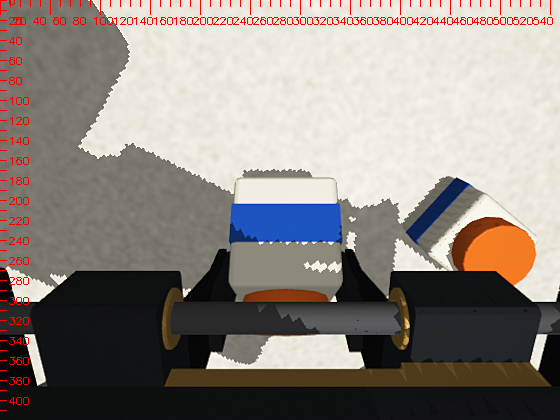

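View pics/si5.png

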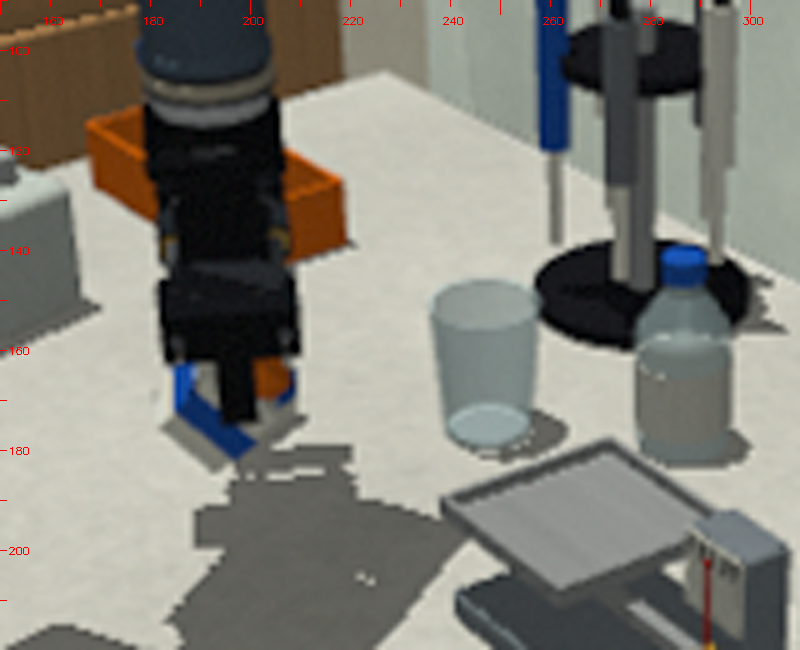

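{"name": "servo_tool", "arguments": {
  "steps": [0.03,0,0,0,0,0.03,0,0,0,0,0.03,0,0,0,0,0.03,0,0,0,0,0.03,0,0,0,0,0.03,0,0,0,0,0.03,0,0,0,0,0.03,0,0,0,0]
}}

```text
time: 7.82
position: [0.5061, 0.3289, 0.2628]
tool_rot: [0.265, 0.964, 0.0, -0.0]
ft_force: [0.0, -0.3, -3.3]
grip_width: 0.0476
```

Run:
```python
from h import *
print(get_obs()["grip_width"])
c=camera("wrist"); crop(c,"w6",0,0,560,420,1)
crop(camera("side"),"si6",150,90,310,220,5)
```

```text
0.04763297039102639
```

View pics/w6.png

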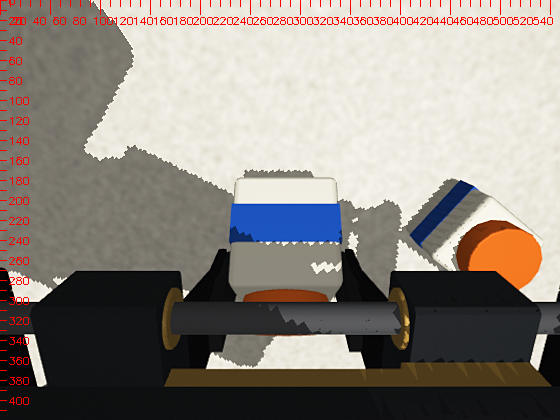

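View pics/si6.png

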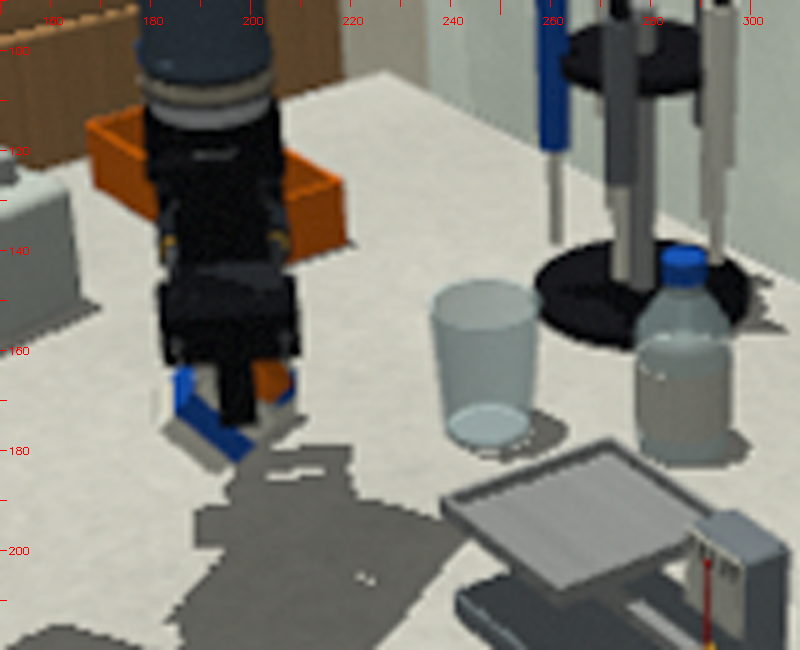

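{"name": "servo_tool", "arguments": {
  "steps": [0.03,0,0,0.025,0,0.03,0,0,0.045,0,0.03,0.003,0,0.051,0,0.03,0.008,0,0.052,0,0.03,0.013,0,0.052,0,0.03,0.018,0,0.053,0,0.03,0.023,0,0.055,0,0.03,0.028,0,0.057,0,0.03,0.032,0,0.059,0,0.03,0.032,0,0.059,0]
}}

```text
time: 9.18
position: [0.478, 0.3456, 0.2031]
tool_rot: [0.265, 0.964, -0.0, -0.001]
ft_force: [-0.1, 1.5, -1.8]
grip_width: 0.0478
```

Run:
```python
from h import *
print(get_obs()["grip_width"])
c=camera("wrist"); crop(c,"w7",0,0,560,420,1)
crop(camera("side"),"si7",150,90,310,220,5)
```

```text
0.04783708753018455
```

View pics/w7.png

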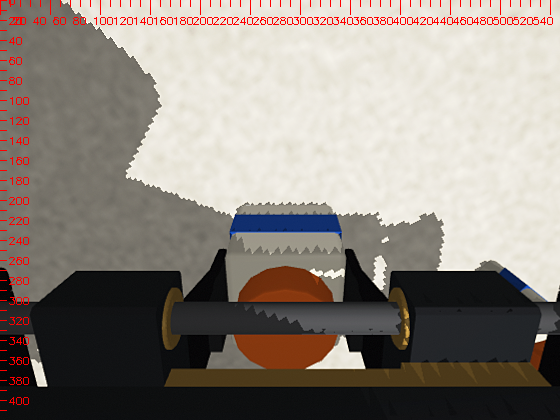

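View pics/si7.png

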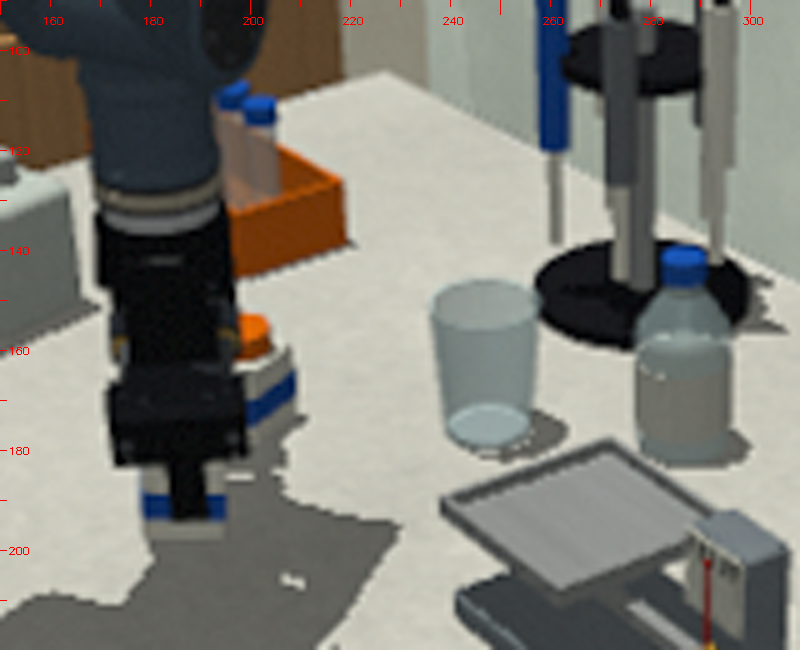

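{"name": "servo_tool", "arguments": {
  "steps": [0.03,0,0,0.002,0,0.03,0,0,0.003,0,0.06,0,0,0.003,0,0.087,0,0,0.003,0,0.087,0,0,0.003,0]
}}

```text
time: 9.9
position: [0.479, 0.3451, 0.2007]
tool_rot: [0.265, 0.964, 0.0, 0.0]
ft_force: [-0.6, 0.1, 0.4]
grip_width: 0.0702
```

Run:
```python
from h import *
o=get_obs();print(o["grip_width"],o["position"],o["ft_force"])
c=camera("wrist"); crop(c,"w8",160,180,400,400,3)
crop(camera("side"),"si8",150,90,310,220,5)
from scipy.spatial.transform import Rotation as R
r=R.from_quat(o["tool_rot"])
X=p2w(c,[(286,317)],.068); print(r.inv().apply(X-o["position"]))
```

```text
0.07016730172290532 [0.47896074 0.34510274 0.20074866] [-0.551092    0.09688109  0.4245493 ]
[[0.00609721 0.00081824 0.13274586]]
```

View pics/w8.png

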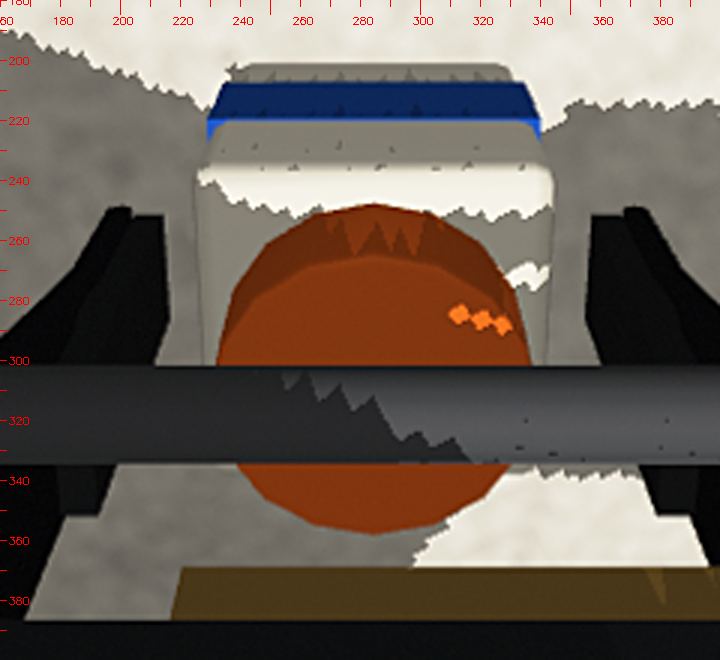

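View pics/si8.png

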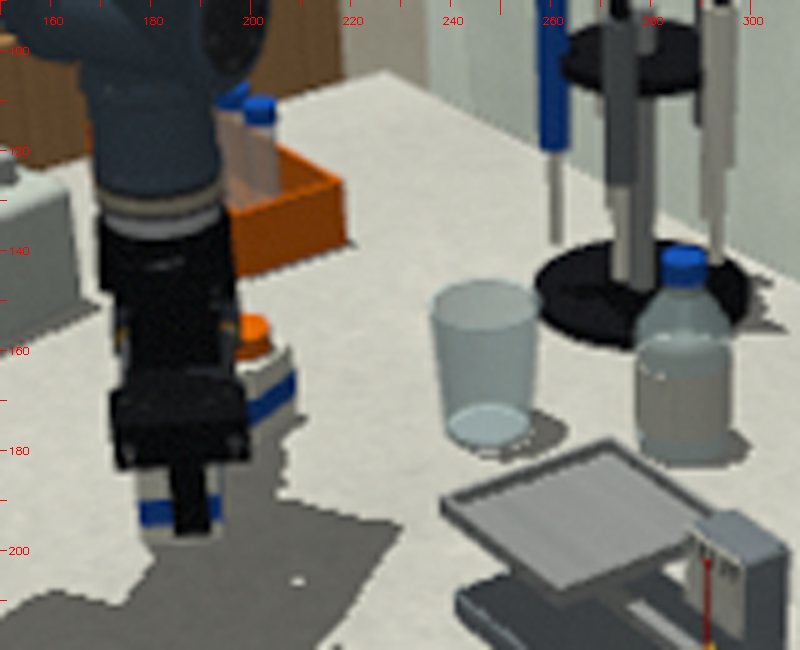

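{"name": "servo_tool", "arguments": {
  "steps": [0.087,0.004,0,0.002,0,0.087,0.007,0,0.004,0,0.06,0.007,0,0.004,0,0.04,0.007,0,0.004,0,0.03,0.007,0,0.004,0,0.03,0.007,0,0.004,0,0.03,0.007,0,0.004,0,0.03,0.007,0,-0.03,0,0.03,0.007,0,-0.08,0,0.03,0.007,0,-0.13,0,0.03,0.007,0,-0.13,0],
  "force": 20
}}

```text
time: 11.38
position: [0.4737, 0.3494, 0.3346]
tool_rot: [0.265, 0.964, 0.003, 0.003]
ft_force: [0.5, -0.1, -3.8]
grip_width: 0.0477
```

Run:
```python
from h import *
o=get_obs();print(o["grip_width"],o["position"],o["ft_force"],o["q"])
c=camera("wrist"); crop(c,"w9",0,0,560,420,1)
crop(camera("side"),"si9",220,160,380,290,5)
crop(camera("scene"),"sc9",160,160,340,300,4)
```

```text
0.04768833331261388 [0.47365615 0.34941396 0.33458849] [ 0.51519132 -0.1230053  -3.77322623] [ 4.45849689e-01  5.65424182e-01  1.59576209e+00  4.56074121e-05
  9.71337902e-01 -5.89263842e-01]
```

View pics/w9.png

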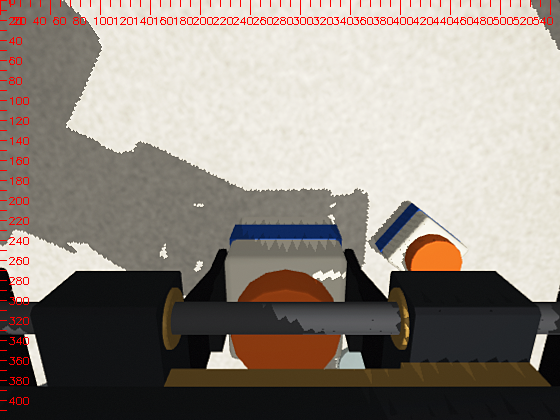

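View pics/si9.png

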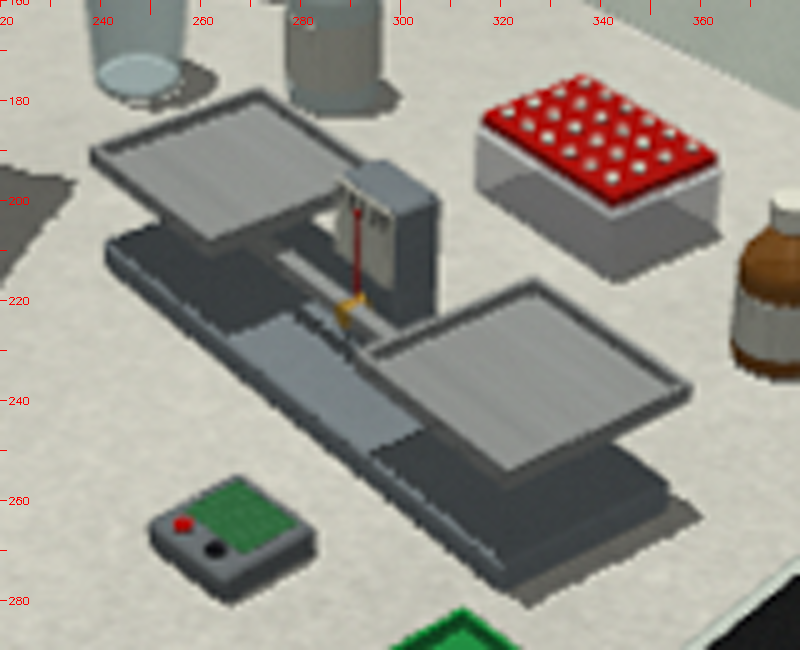

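View pics/sc9.png

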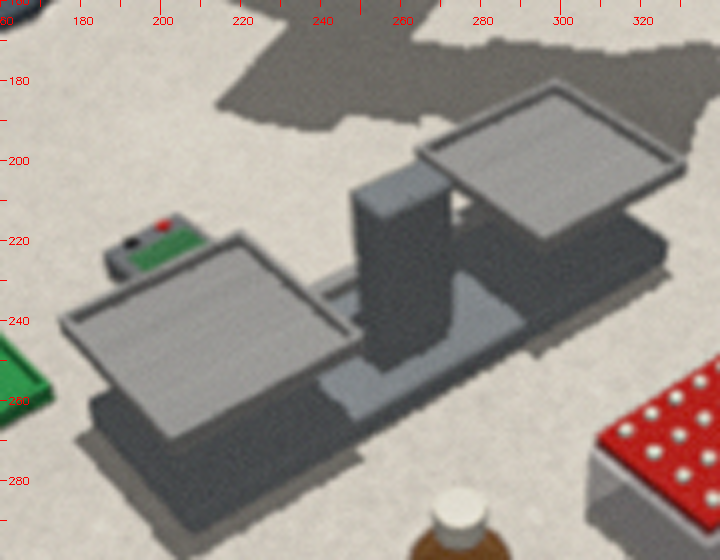

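```bash
cat > bal.py <<'E'
from h import *
from scipy.optimize import least_squares
s=camera("scene");d=camera("side")
A=.058
obs=[(d,+1,(-1,1),(238,190.4)),(d,1,(1,1),(272.4,178)),(d,1,(-1,-1),(262.6,208.2)),
(d,-1,(-1,1),(291.6,231)),(d,-1,(1,1),(327,215.8)),(d,-1,(1,-1),(358,237.6)),(d,-1,(-1,-1),(322.4,254)),
(s,1,(-1,-1),(263.8,198)),(s,1,(-1,1),(299,180)),(s,1,(1,1),(331.5,201.3)),(s,1,(1,-1),(296.5,219.5)),
(s,-1,(-1,-1),(175.5,240)),(s,-1,(-1,1),(220,218.3)),(s,-1,(1,1),(250,244.5)),(s,-1,(1,-1),(203,269.5))]
def f(p):
    x,y,a=p; R=np.array([[np.cos(a),-np.sin(a)],[np.sin(a),np.cos(a)]]); r=[]
    for c,sd,(i,j),uv in obs:
        q=R@np.array([A*i,sd*.12+A*j])+[x,y]
        r+=list(w2p(c,[q[0],q[1],.08])[0]-uv)
    return r
S=least_squares(f,[.58,0,0]); print(S.x,np.round(S.fun,1))
x,y,a=S.x
print("L",x-.12*np.sin(a),y+.12*np.cos(a),"R",x+.12*np.sin(a),y-.12*np.cos(a))
E
python3 bal.py
```

```text
[ 0.57867942 -0.01368158 -0.06458201] [-0.1 -2.2  0.  -2.1 -0.5 -1.3 -0.4 -1.6  0.5 -2.   1.1 -2.  -0.4 -0.9
 -0.9 -1.  -0.4  0.1  0.  -0.8 -1.3  0.7 -2.1 -0.5 -0.4 -0.8  0.5 -0.1
 -1.   1.1]
L 0.5864238701789538 0.10606825577633293 R 0.5709349607327564 -0.13343141788558982
```

{"name": "servo_tool", "arguments": {
  "steps": [0.03,-0.032,-0.022,0,0.17,0.03,-0.064,-0.044,0,0.34,0.03,-0.096,-0.066,0,0.51,0.03,-0.128,-0.088,0,0.68,0.03,-0.16,-0.11,0,0.85,0.03,-0.192,-0.132,0,1.02,0.03,-0.221,-0.152,0,1.1,0.03,-0.221,-0.152,0,1.1,0.03,-0.221,-0.152,0.03,1.1,0.03,-0.221,-0.152,0.05,1.1,0.03,-0.221,-0.152,0.05,1.1]
}}

```text
time: 13.0
position: [0.5835, 0.106, 0.2779]
tool_rot: [0.729, 0.684, -0.003, -0.003]
ft_force: [-0.5, 1.1, -2.8]
grip_width: 0.0478
```

Run:
```python
from h import *
o=get_obs();print(o["grip_width"],o["position"],o["ft_force"],o["tool_rot"])
c=camera("wrist"); crop(c,"w10",0,0,560,420,1)
crop(camera("side"),"si10",220,130,380,250,5)
```

```text
0.04779165424263398 [0.58346021 0.10599856 0.27791699] [-0.51736017  1.11830283 -2.76634242] [ 0.72935405  0.68412638 -0.00258136 -0.00266476]
```

View pics/w10.png

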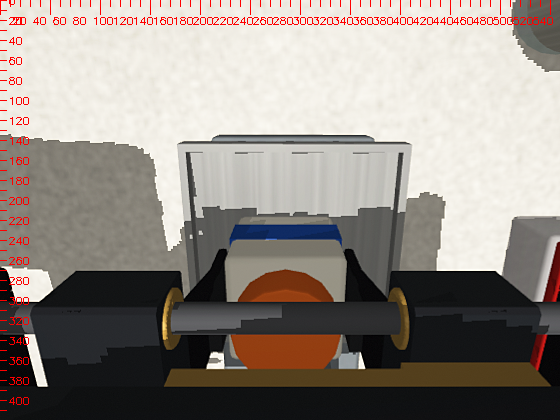

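View pics/si10.png

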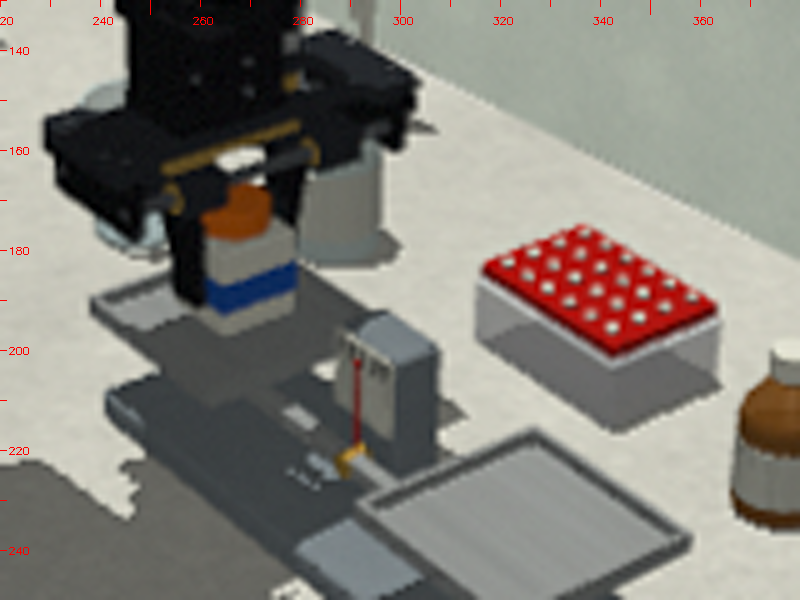

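{"name": "servo_tool", "arguments": {
  "steps": [0.03,0.001,0.002,0.006,0,0.03,0.001,0.002,0.011,0,0.03,0.001,0.002,0.013,0,0.06,0.001,0.002,0.013,0,0.07,0.001,0.002,0.013,0,0.08,0.001,0.002,0.013,0,0.08,0.001,0.002,0.013,0,0.08,0.001,0.002,-0.03,0,0.08,0.001,0.002,-0.08,0,0.08,0.001,0.002,-0.13,0,0.087,0.001,0.002,-0.13,0]
}}

```text
time: 14.48
position: [0.5882, 0.1063, 0.4157]
tool_rot: [0.73, 0.684, 0.004, 0.004]
ft_force: [0.4, -0.2, -0.9]
grip_width: 0.0835
```

Run:
```python
from h import *
o=get_obs();print(o["grip_width"],o["position"],o["ft_force"],o["tool_rot"])
crop(camera("side"),"si11",170,130,380,250,4)
s=camera("scene");crop(s,"sc11",160,120,400,300,3)
```

```text
0.08354919860268824 [0.58823825 0.1062595  0.41572222] [ 0.42429398 -0.19764342 -0.89805623] [0.72965398 0.6837949  0.00395972 0.00373206]
```

View pics/si11.png

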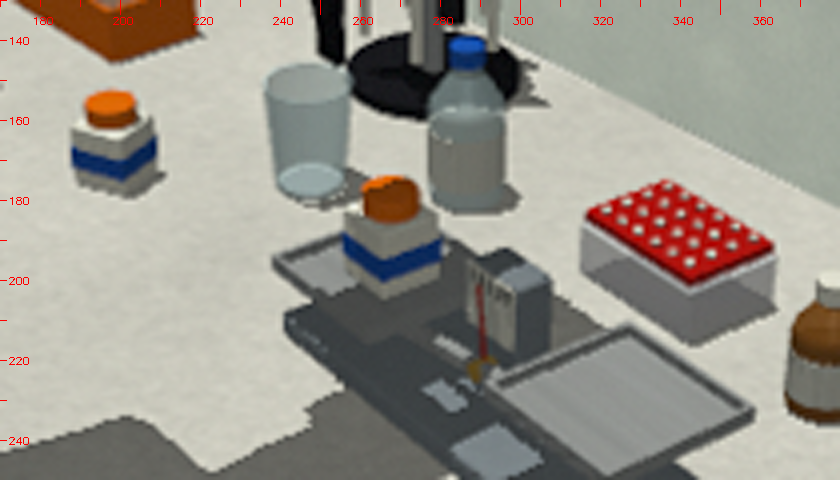

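View pics/sc11.png

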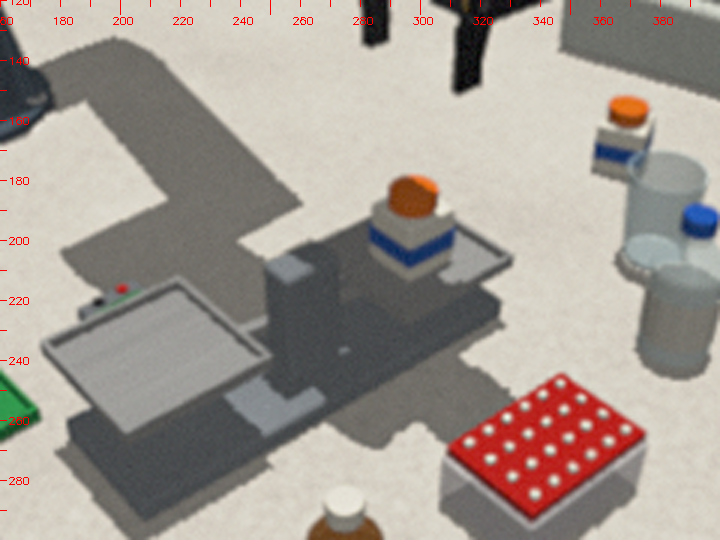

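{"name": "servo_tool", "arguments": {
  "steps": [0.087,0.053,-0.006,0,-0.07,0.087,0.106,-0.012,0,-0.14,0.087,0.16,-0.018,0,-0.21,0.087,0.214,-0.024,0,-0.28,0.087,0.268,-0.03,0,-0.36,0.087,0.32,-0.038,0,-0.44,0.087,0.32,-0.038,0.05,-0.44,0.087,0.32,-0.038,0.1,-0.44,0.087,0.32,-0.038,0.1,-0.44,0.087,0.32,-0.038,0.1,-0.44]
}}

```text
time: 15.82
position: [0.5704, 0.428, 0.311]
tool_rot: [0.563, 0.826, 0.0, 0.0]
ft_force: [0.3, 1.0, 0.6]
grip_width: 0.0871
```

Run:
```python
from h import *
o=get_obs();print(o["grip_width"],o["position"],o["ft_force"],o["tool_rot"])
c=camera("wrist"); crop(c,"w12",0,0,560,420,1)
```

```text
0.08706228435902565 [0.57041672 0.42800515 0.31097839] [0.26247971 0.9617191  0.6330269 ] [5.63037779e-01 8.26431150e-01 1.19005447e-04 1.51981561e-05]
```

View pics/w12.png

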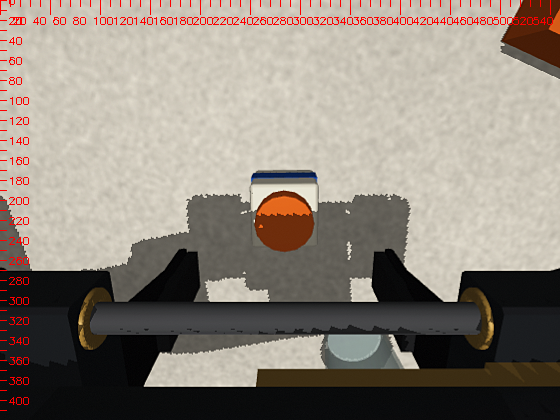

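Run:
```python
from h import *
from scipy.spatial.transform import Rotation as R
o=get_obs();c=camera("wrist");r=R.from_quat(o["tool_rot"])
print(r.inv().apply(p2w(c,[(285,221.5)],.068)-o["position"]))
```

```text
[[ 3.77936504e-03 -1.09391912e-04  2.44482742e-01]]
```

{"name": "servo_tool", "arguments": {
  "steps": [0.087,0.003,0,0.05,0,0.087,0.003,0,0.09,0,0.087,0.003,0,0.114,0,0.087,0.003,0,0.114,0,0.06,0.003,0,0.114,0,0.04,0.003,0,0.114,0,0.03,0.003,0,0.114,0,0.03,0.003,0,0.114,0,0.03,0.003,0,0.08,0,0.03,0.003,0,0.02,0,0.03,0.003,0,-0.039,0,0.03,0.003,0,-0.039,0],
  "force": 20
}}

```text
time: 17.42
position: [0.5703, 0.4317, 0.3565]
tool_rot: [0.563, 0.827, 0.006, 0.003]
ft_force: [-0.5, -0.1, -2.2]
grip_width: 0.048
```

Run:
```python
from h import *
o=get_obs();print(o["grip_width"],o["position"],o["ft_force"],o["tool_rot"])
c=camera("wrist"); crop(c,"w13",0,0,560,420,1)
crop(camera("scene"),"sc13",160,60,440,270,2)
```

```text
0.04803080102875939 [0.57025981 0.43169735 0.35649105] [-0.4575256  -0.13989614 -2.18889595] [0.56283877 0.82654035 0.00587106 0.00301653]
```

View pics/w13.png

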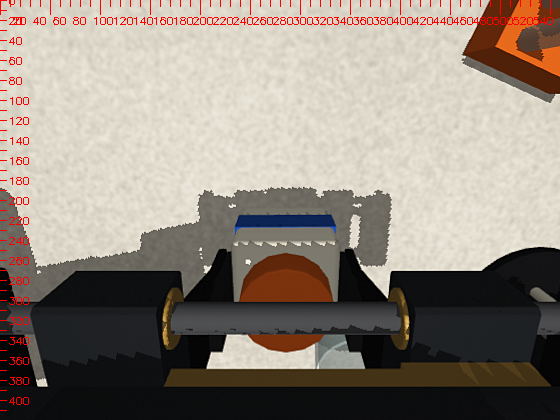

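View pics/sc13.png

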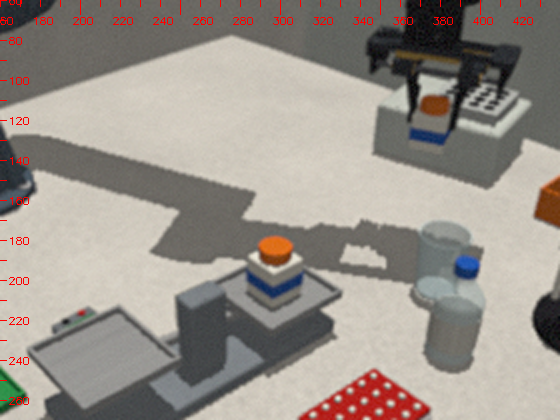

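{"name": "servo_tool", "arguments": {
  "steps": [0.03,-0.048,-0.0185,-0.02,0.04,0.03,-0.096,-0.037,-0.04,0.08,0.03,-0.144,-0.0555,-0.04,0.12,0.03,-0.192,-0.074,-0.04,0.16,0.03,-0.24,-0.0925,-0.04,0.2,0.03,-0.288,-0.111,-0.04,0.24,0.03,-0.336,-0.13,-0.04,0.28,0.03,-0.384,-0.149,-0.04,0.32,0.03,-0.432,-0.1675,-0.04,0.36,0.03,-0.48,-0.186,-0.04,0.4,0.03,-0.526,-0.204,-0.04,0.44,0.03,-0.526,-0.204,-0.04,0.44]
}}

```text
time: 19.02
position: [0.5711, -0.1369, 0.3869]
tool_rot: [0.731, 0.682, -0.001, -0.002]
ft_force: [-0.2, -0.7, -3.1]
grip_width: 0.048
```

{"name": "servo_tool", "arguments": {
  "steps": [0.03,0,0,0.04,0,0.03,0,0,0.07,0,0.03,0,0,0.07,0]
}}

```text
time: 19.4
position: [0.5699, -0.1318, 0.3156]
tool_rot: [0.729, 0.684, -0.002, -0.005]
ft_force: [-0.8, -0.7, -1.8]
grip_width: 0.0479
```

Run:
```python
from h import *
o=get_obs();print(o["grip_width"],o["position"],o["ft_force"],o["tool_rot"])
c=camera("wrist"); crop(c,"w14",0,0,560,420,1)
crop(camera("side"),"si14",200,110,400,290,3)
```

```text
0.04786123488218439 [ 0.56988732 -0.13177178  0.31561051] [-0.78925396 -0.65047258 -1.81264874] [ 0.7293828   0.68408284 -0.00203799 -0.00522057]
```

View pics/w14.png

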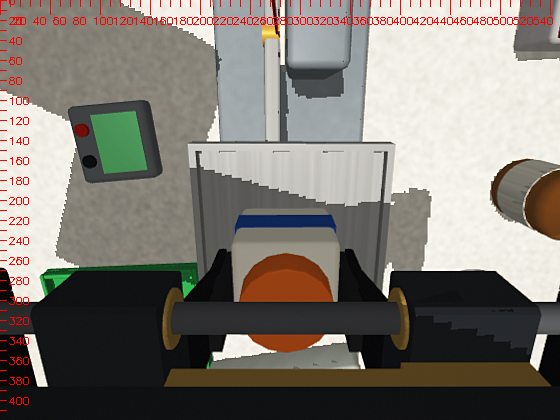

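View pics/si14.png

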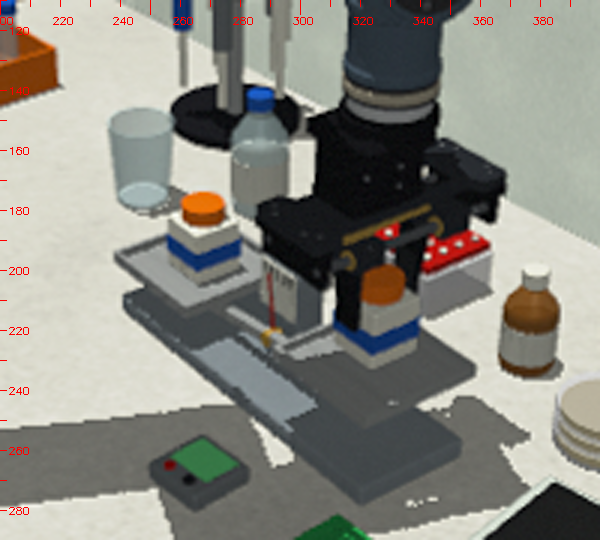

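{"name": "servo_tool", "arguments": {
  "steps": [0.03,0,0,0.015,0,0.03,0,0,0.028,0,0.03,0,0,0.033,0,0.03,0,0,0.036,0,0.055,0,0,0.036,0,0.075,0,0,0.036,0,0.08,0,0,0.036,0,0.08,0,0,0.036,0,0.08,0,0,0,0,0.08,0,0,-0.06,0,0.08,0,0,-0.11,0,0.087,0,0,-0.11,0]
}}

```text
time: 21.0
position: [0.5727, -0.1338, 0.4347]
tool_rot: [0.73, 0.684, 0.002, 0.005]
ft_force: [0.3, 0.1, -1.0]
grip_width: 0.0839
```

Run:
```python
from h import *
o=get_obs();print(o["grip_width"],o["position"],o["ft_force"])
crop(camera("side"),"si15",200,110,400,290,3)
crop(camera("scene"),"sc15",160,150,360,310,3)
```

```text
0.08385099104668894 [ 0.57265043 -0.13375735  0.43474733] [ 0.29304119  0.08731276 -1.03110104]
```

View pics/si15.png

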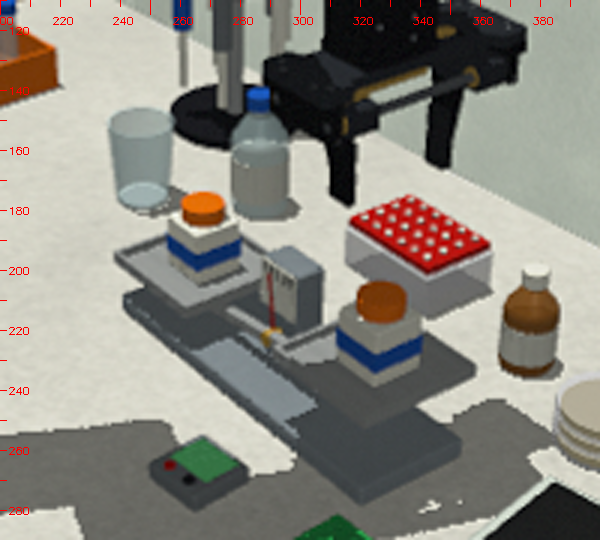

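{"name": "servo_tool", "arguments": {
  "steps": [0.087,0,0,0,0,0.087,0,0,0,0,0.087,0,0,0,0,0.087,0,0,0,0,0.087,0,0,0,0,0.087,0,0,0,0,0.087,0,0,0,0,0.087,0,0,0,0,0.087,0,0,0,0,0.087,0,0,0,0,0.087,0,0,0,0,0.087,0,0,0,0]
}}

```text
time: 22.6
position: [0.5717, -0.1334, 0.4298]
tool_rot: [0.73, 0.684, 0.0, 0.0]
ft_force: [-0.3, 0.9, -0.1]
grip_width: 0.0873
```

{"name": "servo_tool", "arguments": {
  "steps": [0.087,0,0,0,0,0.087,0,0,0,0,0.087,0,0,0,0,0.087,0,0,0,0,0.087,0,0,0,0,0.087,0,0,0,0,0.087,0,0,0,0,0.087,0,0,0,0,0.087,0,0,0,0,0.087,0,0,0,0,0.087,0,0,0,0,0.087,0,0,0,0]
}}

```text
time: 24.1
position: [0.5717, -0.1334, 0.4297]
tool_rot: [0.73, 0.684, 0.0, 0.0]
ft_force: [-0.2, 0.8, 0.5]
grip_width: 0.0867
```

{"name": "servo_tool", "arguments": {
  "steps": [0.087,0,0,0,0,0.087,0,0,0,0,0.087,0,0,0,0,0.087,0,0,0,0,0.087,0,0,0,0,0.087,0,0,0,0,0.087,0,0,0,0,0.087,0,0,0,0,0.087,0,0,0,0,0.087,0,0,0,0,0.087,0,0,0,0,0.087,0,0,0,0]
}}

```text
time: 25.6
position: [0.5717, -0.1334, 0.4298]
tool_rot: [0.73, 0.684, -0.0, -0.0]
ft_force: [0.5, 0.2, 0.1]
grip_width: 0.087
```

Run:
```python
from h import *
o=get_obs();print(o["time"],o["grip_width"],o["position"],o["ft_force"])
crop(camera("side"),"si16",200,110,400,290,3)
crop(camera("scene"),"sc16",160,150,360,310,3)
```

```text
25.6 0.086985975398091 [ 0.57166454 -0.13341784  0.42975565] [0.48107359 0.20096656 0.08761628]
```

View pics/si16.png

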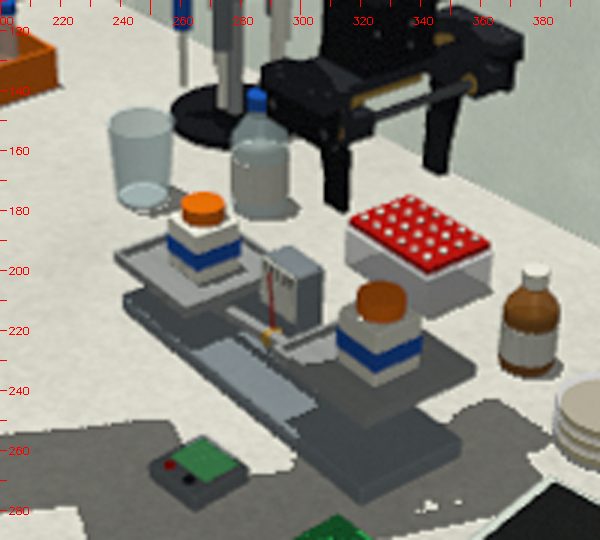

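View pics/sc16.png

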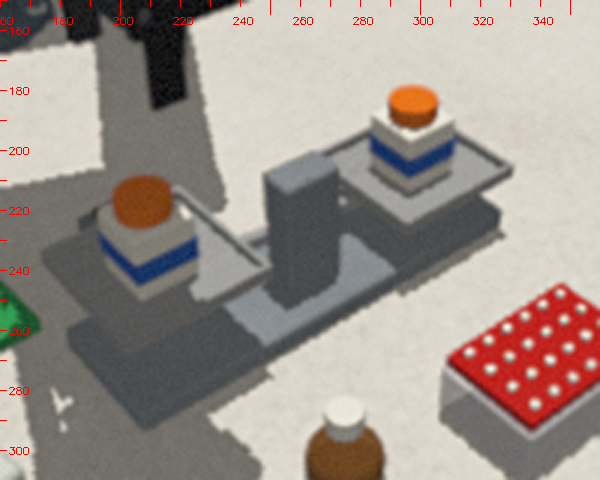

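Run:
```python
from h import *
crop(camera("side"),"si17",255,255,445,385,4)
crop(camera("scene"),"sc17",40,220,180,365,4)
```

```text
(no output)
```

View pics/si17.png

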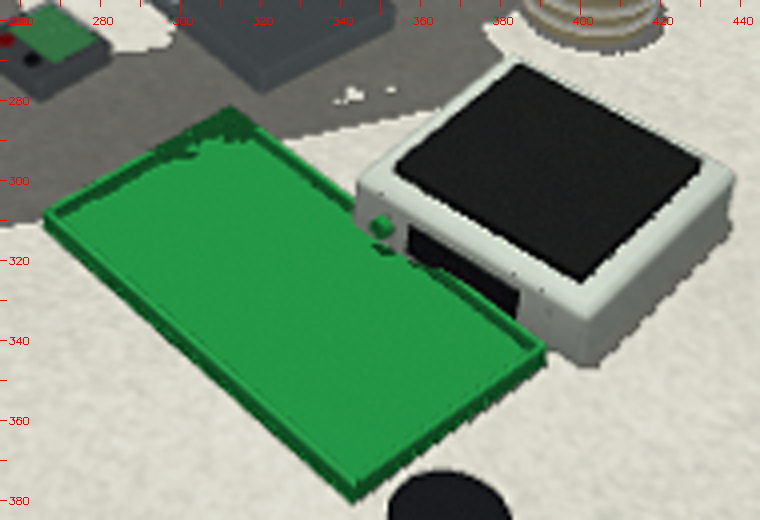

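View pics/sc17.png

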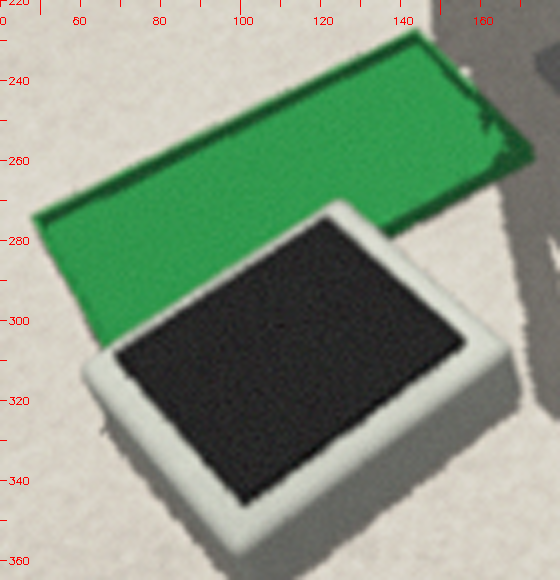

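{"name": "servo_tool", "arguments": {
  "steps": [0.087,0,0,0.06,0,0.087,0,0,0.11,0,0.087,0,0,0.145,0,0.087,0,0,0.145,0,0.06,0,0,0.145,0,0.04,0,0,0.145,0,0.03,0,0,0.145,0,0.03,0,0,0.145,0,0.03,0,0,0.12,0,0.03,0,0,0.08,0,0.03,0,0,0.06,0,0.03,0,0,0.06,0],
  "force": 20
}}

```text
time: 27.3
position: [0.5719, -0.1335, 0.3713]
tool_rot: [0.73, 0.684, 0.001, 0.002]
ft_force: [0.1, 0.6, -2.2]
grip_width: 0.0479
```

```bash
cat > fit.py <<'E'
from h import *
from scipy.optimize import least_squares
s=camera("scene");d=camera("side")
def fit(obs,hx,hy,z,x0):
    def f(p):
        x,y,a=p; R=np.array([[np.cos(a),-np.sin(a)],[np.sin(a),np.cos(a)]]); r=[]
        for c,(i,j),uv in obs:
            q=R@np.array([hx*i,hy*j])+[x,y]; r+=list(w2p(c,[q[0],q[1],z])[0]-uv)
        return r
    S=least_squares(f,x0); print(np.round(S.x,4),np.round(S.fun,1))
fit([(d,(-1,1),(354,297)),(d,(1,1),(385,270.8)),(d,(1,-1),(430.5,295.8)),(d,(-1,-1),(400,325.8)),
(s,(-1,-1),(68.8,308.3)),(s,(-1,1),(122,273.8)),(s,(1,1),(156.8,305.5)),(s,(1,-1),(101.3,346.8))],.06,.06,.048,[.56,-.36,0])
fit([(d,(-1,1),(266.3,308.8)),(d,(1,1),(312.5,281.3)),(d,(1,-1),(391.5,342.5)),(d,(-1,-1),(343,379.3)),
(s,(-1,-1),(48.8,273.8)),(s,(-1,1),(144.5,227.5)),(s,(1,1),(173.3,258.8))],.07,.12,.014,[.4,-.31,0])
E
python3 fit.py
```

```text
[ 0.5563 -0.3597  0.1078] [-0.9 -2.4  0.  -1.9  1.1 -2.   0.7 -3.  -2.   0.  -0.7 -0.5 -0.7 -1.3
 -2.1 -1. ]
[ 0.4113 -0.3081 -0.0299] [-0.6 -2.4  1.3 -0.9  0.7 -0.5 -0.8 -2.7 -3.1 -0.5 -0.9 -0.6 -1.6 -2.1]
```

{"name": "servo_tool", "arguments": {
  "steps": [0.03,-0.036,-0.03,0,0,0.03,-0.072,-0.06,0,-0.01,0.03,-0.108,-0.09,0,-0.02,0.03,-0.144,-0.12,0,-0.03,0.03,-0.182,-0.153,0,-0.035,0.03,-0.182,-0.153,0.02,-0.035,0.03,-0.182,-0.153,0.06,-0.035,0.03,-0.182,-0.153,0.1,-0.035,0.03,-0.182,-0.153,0.14,-0.035,0.03,-0.182,-0.153,0.15,-0.035,0.03,-0.182,-0.153,0.15,-0.035]
}}

```text
time: 28.78
position: [0.407, -0.3049, 0.219]
tool_rot: [0.718, 0.696, 0.0, -0.001]
ft_force: [-0.1, -0.6, -1.3]
grip_width: 0.048
```

Run:
```python
from h import *
o=get_obs();print(o["time"],o["grip_width"],o["position"],o["ft_force"])
crop(camera("side"),"si18",235,215,445,385,3)
```

```text
28.775 0.04799643093329597 [ 0.40704525 -0.30492707  0.21898139] [-0.07493433 -0.55023813 -1.32513105]
```

View pics/si18.png

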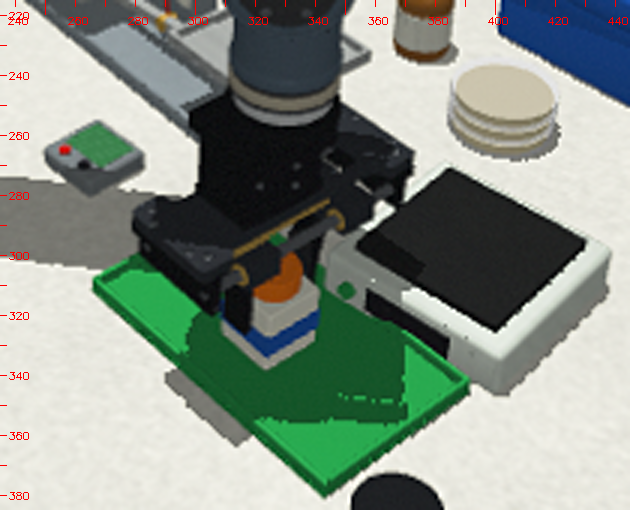

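{"name": "servo_tool", "arguments": {
  "steps": [0.03,0,0,0.01,0,0.03,0,0,0.016,0,0.03,0,0,0.019,0,0.03,0,0,0.019,0,0.055,0,0,0.019,0,0.07,0,0,0.019,0,0.075,0,0,0.019,0,0.075,0,0,0.019,0,0.075,0,0,-0.03,0,0.075,0,0,-0.08,0,0.08,0,0,-0.14,0,0.087,0,0,-0.18,0]
}}

```text
time: 30.32
position: [0.4073, -0.3051, 0.4021]
tool_rot: [0.718, 0.696, -0.0, 0.001]
ft_force: [0.3, -0.1, -0.1]
grip_width: 0.0833
```

{"name": "servo_tool", "arguments": {
  "steps": [0.087,0.05,0.025,0,0.005,0.087,0.1,0.05,0,0.01,0.087,0.15,0.075,0,0.015,0.087,0.2,0.1,0,0.02,0.087,0.25,0.12,0,0.025,0.087,0.3,0.14,0,0.03,0.087,0.35,0.155,0,0.035,0.087,0.39,0.165,0,0.035,0.087,0.39,0.165,0,0.035,0.087,0.39,0.165,0,0.035]
}}

```text
time: 31.58
position: [0.5835, 0.0796, 0.3992]
tool_rot: [0.73, 0.684, -0.001, -0.0]
ft_force: [-0.4, -0.5, 0.1]
grip_width: 0.0872
```

Run:
```python
from h import *
o=get_obs();print(o["time"],o["grip_width"],o["position"],o["ft_force"],o["tool_rot"])
crop(camera("side"),"si19",0,0,560,420,1)
crop(camera("wrist"),"w19",0,0,560,420,1)
crop(camera("scene"),"sc19",0,0,560,420,1)
```

```text
31.575 0.08715204628007163 [0.58348065 0.07957552 0.39918665] [-0.39147881 -0.51484757  0.13180807] [ 7.29517367e-01  6.83961823e-01 -7.31315361e-04 -3.19256100e-04]
```

View pics/si19.png

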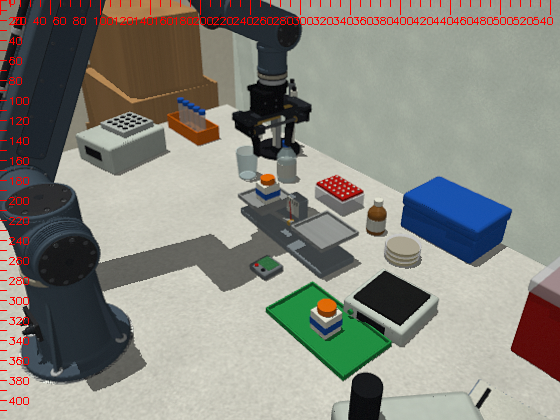

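View pics/w19.png

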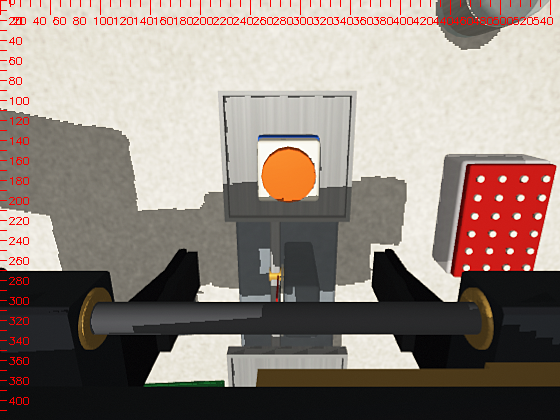

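View pics/sc19.png

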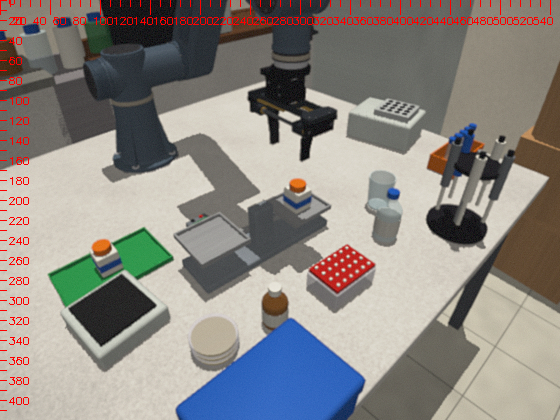

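Run:
```python
from h import *
from scipy.spatial.transform import Rotation as R
o=get_obs();c=camera("wrist");r=R.from_quat(o["tool_rot"])
print(r.inv().apply(p2w(c,[(288.5,173.5)],.126)-o["position"]))
```

```text
[[0.030064   0.00203516 0.27358466]]
```

{"name": "servo_tool", "arguments": {
  "steps": [0.087,0.029,0.002,0.03,0,0.087,0.029,0.002,0.08,0,0.087,0.029,0.002,0.12,0,0.087,0.029,0.002,0.144,0,0.087,0.029,0.002,0.144,0,0.06,0.029,0.002,0.144,0,0.04,0.029,0.002,0.144,0,0.03,0.029,0.002,0.144,0,0.03,0.029,0.002,0.144,0,0.03,0.029,0.002,0.12,0,0.03,0.029,0.002,0.07,0,0.03,0.029,0.002,0.02,0],
  "force": 20
}}

```text
time: 33.28
position: [0.5872, 0.1086, 0.3801]
tool_rot: [0.73, 0.684, -0.001, -0.001]
ft_force: [0.5, -0.3, -3.8]
grip_width: 0.0481
```

{"name": "servo_tool", "arguments": {
  "steps": [0.03,0,0,0,0,0.03,0,0,0,0]
}}

```text
time: 33.52
position: [0.5868, 0.1086, 0.3786]
tool_rot: [0.73, 0.684, -0.001, -0.001]
ft_force: [0.5, -0.2, -3.2]
grip_width: 0.0479
```

Run:
```python
from h import *
o=get_obs();print(o["time"],o["grip_width"],o["position"],o["ft_force"],o["tool_rot"])
crop(camera("wrist"),"w20",160,180,400,400,3)
```

```text
33.525 0.04788516578112319 [0.58680366 0.10863749 0.37862131] [ 0.48784343 -0.16189787 -3.22506301] [ 0.72967076  0.68379718 -0.00104684 -0.00095588]
```

View pics/w20.png

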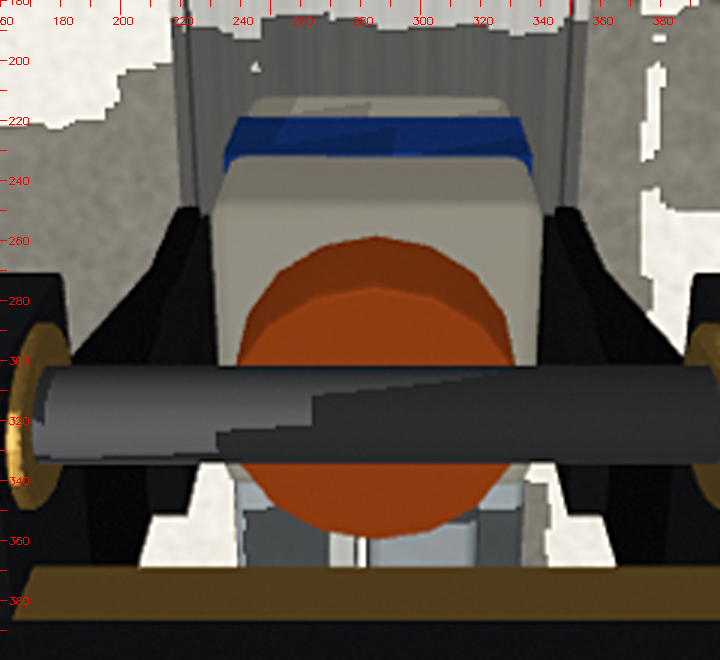

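Run:
```python
from h import *
from scipy.spatial.transform import Rotation as R
o=get_obs();c=camera("wrist");r=R.from_quat(o["tool_rot"])
print(r.inv().apply(p2w(c,[(285,315.5),(285,300)],o["position"][2]-.129)-o["position"]))
```

```text
[[ 0.00954139 -0.00027894  0.1289995 ]
 [ 0.01576287 -0.00027258  0.1289974 ]]
```

{"name": "servo_tool", "arguments": {
  "steps": [0.03,-0.05,0,0,-0.02,0.03,-0.1,0,0,-0.04,0.03,-0.15,0,0,-0.06,0.03,-0.2,0,0,-0.08,0.03,-0.25,0,0,-0.1,0.03,-0.3,0,0,-0.12,0.03,-0.35,0,0,-0.14,0.03,-0.4,0,0,-0.16,0.03,-0.45,0,0,-0.173,0.03,-0.47,0,0.02,-0.173,0.03,-0.47,0,0.06,-0.173,0.03,-0.47,0,0.08,-0.173]
}}

```text
time: 35.12
position: [0.5557, -0.3591, 0.2944]
tool_rot: [0.668, 0.744, 0.0, -0.005]
ft_force: [-1.0, 0.7, -3.9]
grip_width: 0.0479
```

{"name": "servo_tool", "arguments": {
  "steps": [0.03,0,0,0.02,0,0.03,0,0,0.02,0,0.03,0,0,0.02,0]
}}

```text
time: 35.5
position: [0.5575, -0.3603, 0.28]
tool_rot: [0.668, 0.744, 0.0, 0.0]
ft_force: [0.3, 0.6, -3.1]
grip_width: 0.0477
```

Run:
```python
from h import *
o=get_obs();print(o["time"],o["grip_width"],o["position"],o["ft_force"],o["tool_rot"])
crop(camera("wrist"),"w21",0,0,560,420,1)
crop(camera("side"),"si21",270,200,470,370,4)
```

```text
35.5 0.04774765659427628 [ 0.5575492  -0.36032506  0.28002632] [ 0.30217173  0.5896731  -3.08154576] [6.67773234e-01 7.44364659e-01 3.51702565e-05 4.02646089e-04]
```

View pics/w21.png

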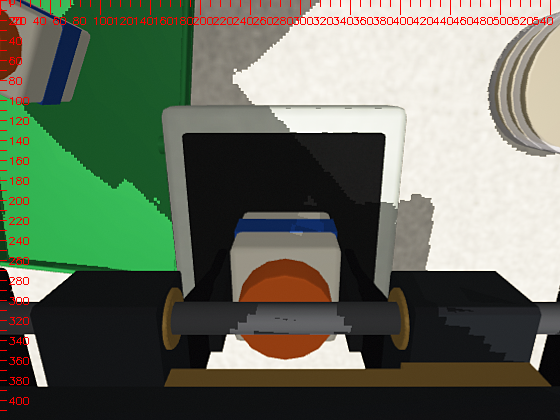

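View pics/si21.png

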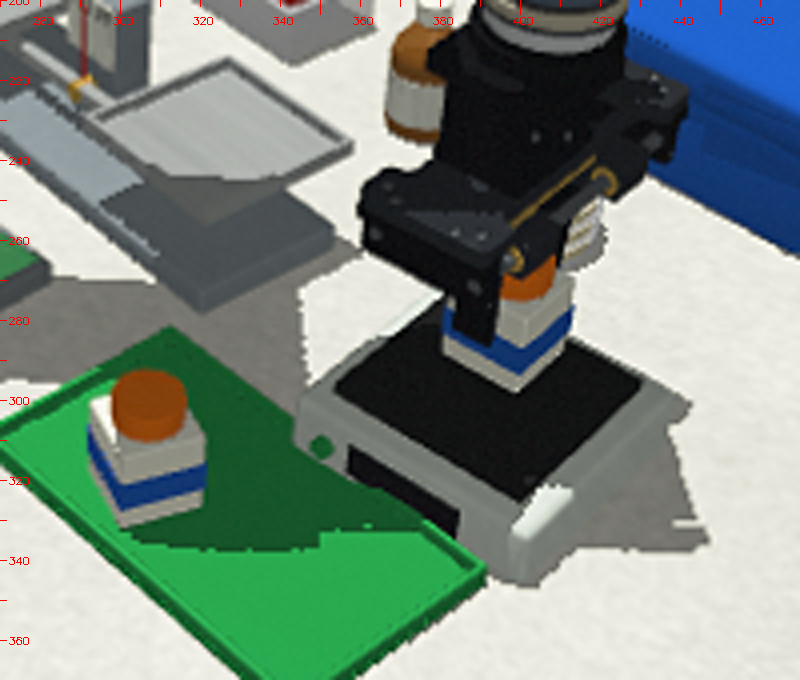

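Run:
```python
from h import *
from scipy.spatial.transform import Rotation as R
o=get_obs();c=camera("wrist");r=R.from_quat(o["tool_rot"]);crop(c,"w22",170,100,410,400,2)
t=lambda uv,z:r.inv().apply(p2w(c,uv,z)-o["position"])
print(t([(183,133),(385,133)],.048)); z=o["position"][2]-.129
print(t([(286,360),(286,276)],z)); print(t([(240,237),(335,237)],z-.016), t([(243,212),(330,212)],z-.068))
```

```text
[[ 0.06276198 -0.05985435  0.23275896]
 [ 0.06265776  0.0581985   0.23296225]]
[[-0.00940697  0.00018563  0.12901844]
 [ 0.02507019  0.0001919   0.12895358]]
[[ 0.03285874 -0.01704146  0.14490933]
 [ 0.03281601  0.01859753  0.14497073]] [[ 0.02584833 -0.02205749  0.19691406]
 [ 0.02579795  0.02313095  0.1969919 ]]
```

View pics/w22.png

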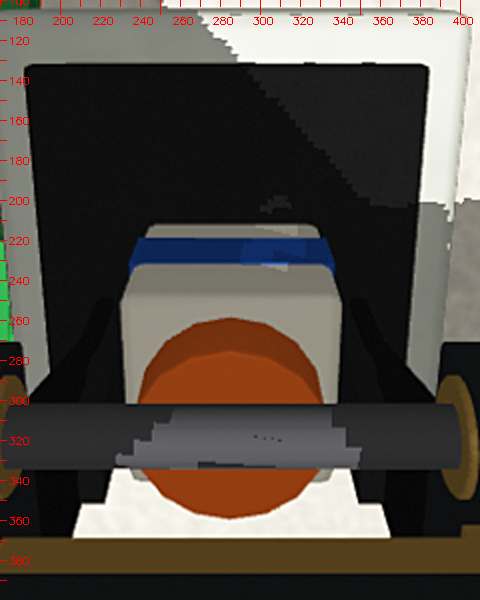

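Run:
```python
from h import *
from scipy.spatial.transform import Rotation as R
from scipy.optimize import least_squares
o=get_obs();c=camera("wrist");r=R.from_quat(o["tool_rot"])
pr=lambda X:w2p(c,r.apply(X)+o["position"])
def f(p):
    x,y,z=p # z = tool z of base
    P=pr([[x+.024,y-.024,z-.052],[x+.024,y+.024,z-.052],[x-.02,y,z-.068],[x+.02,y,z-.068],[x+.024,y,z],[x+.024,y,z-.052],[x+.02,y,z-.052]])
    return [P[0,0]-230.5,P[1,0]-340.5,P[2,1]-359.5,P[3,1]-276,P[4,1]-212,P[5,1]-247,]
S=least_squares(f,[0,0,.197]);print(S.x,S.fun)
def g(p): return f([p[0],p[1],.197])
S=least_squares(g,[0,0]);print(S.x,S.fun)
```

```text
[-3.66974038e-03  4.85838962e-05  2.14297449e-01] [-0.57693407  0.5767883  -0.32821329 -1.20359722 -0.24687943  1.84319058]
[5.64160544e-03 5.32416839e-05] [-8.48790311  8.48042522 11.48392509 -1.61790179 -7.08583907 -2.22137102]
```

Run:
```python
from h import *
from scipy.spatial.transform import Rotation as R
o=get_obs();d=camera("side");r=R.from_quat(o["tool_rot"])
for x in(-.004,0,.004):
  for z in (.197,.206,.214):
    X=r.apply([[x+i*.024,j*.024,zz] for zz in(z,z-.052) for i,j in((-1,-1),(-1,1),(1,-1))])+o["position"]
    print(x,z,np.round(w2p(d,X),1).tolist())
crop(d,"si23",370,240,430,310,10)
```

```text
-0.004 0.197 [[400.2, 293.1], [412.8, 282.0], [380.8, 282.4], [403.3, 273.6], [416.1, 262.8], [383.3, 263.2]]
-0.004 0.206 [[399.7, 296.4], [412.2, 285.3], [380.4, 285.6], [402.7, 277.1], [415.5, 266.2], [382.9, 266.6]]
-0.004 0.214 [[399.2, 299.3], [411.7, 288.1], [380.0, 288.5], [402.2, 280.1], [415.0, 269.2], [382.5, 269.5]]
0 0.197 [[398.5, 292.2], [411.1, 281.2], [379.2, 281.5], [401.6, 272.7], [414.4, 261.9], [381.7, 262.3]]
0 0.206 [[398.0, 295.5], [410.6, 284.4], [378.8, 284.8], [401.0, 276.2], [413.8, 265.3], [381.3, 265.7]]
0 0.214 [[397.6, 298.3], [410.1, 287.3], [378.5, 287.6], [400.5, 279.2], [413.3, 268.3], [380.9, 268.7]]
0.004 0.197 [[396.9, 291.3], [409.5, 280.3], [377.7, 280.7], [399.9, 271.8], [412.7, 261.1], [380.1, 261.5]]
0.004 0.206 [[396.4, 294.5], [409.0, 283.5], [377.3, 283.9], [399.3, 275.3], [412.2, 264.5], [379.7, 264.9]]
0.004 0.214 [[395.9, 297.4], [408.5, 286.4], [376.9, 286.7], [398.9, 278.3], [411.7, 267.5], [379.3, 267.8]]
```

View pics/si23.png

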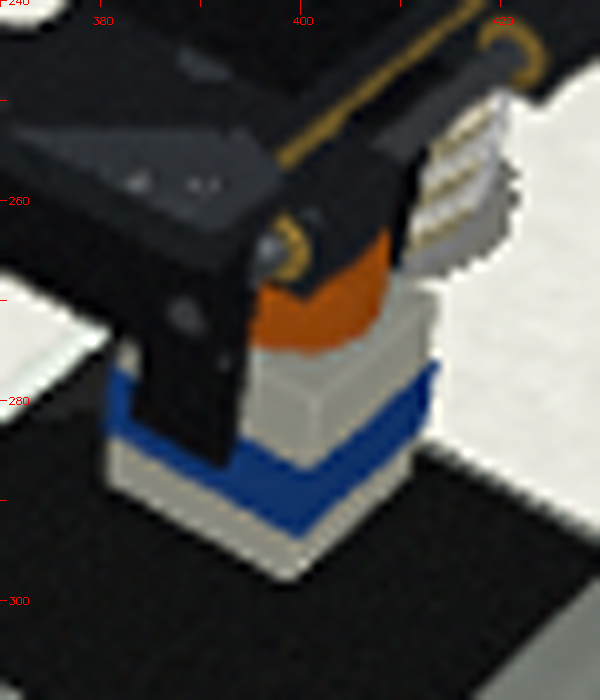

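{"name": "servo_tool", "arguments": {
  "steps": [0.03,0.004,-0.001,0.006,0,0.03,0.004,-0.001,0.012,0,0.03,0.004,-0.001,0.014,0,0.03,0.004,-0.001,0.014,0]
}}

```text
time: 36.25
position: [0.5557, -0.3565, 0.2653]
tool_rot: [0.668, 0.744, 0.0, -0.0]
ft_force: [1.0, -0.3, -2.6]
grip_width: 0.0481
```

{"name": "servo_tool", "arguments": {
  "steps": [0.03,0,0,0.002,0,0.03,0,0,0.002,0,0.03,0,0,0.002,0]
}}

```text
time: 36.62
position: [0.5558, -0.3566, 0.2638]
tool_rot: [0.668, 0.744, -0.0, 0.0]
ft_force: [-0.1, -0.0, -2.7]
grip_width: 0.0478
```

{"name": "servo_tool", "arguments": {
  "steps": [0.03,0,0,0.002,0,0.03,0,0,0.002,0,0.03,0,0,0.002,0]
}}

```text
time: 37.0
position: [0.5557, -0.3565, 0.2617]
tool_rot: [0.668, 0.744, 0.0, -0.0]
ft_force: [-0.9, -0.7, -2.7]
grip_width: 0.0478
```

Run:
```python
from h import *
o=get_obs();print(o["time"],o["grip_width"],o["position"],o["ft_force"],o["moment"])
crop(camera("side"),"si24",370,240,440,330,7)
```

```text
37.0 0.04782015227606283 [ 0.55573434 -0.35653654  0.26171207] [-0.91739394 -0.66636666 -2.65941839] [ 0.0049596  -0.05517902  0.01220581]
```

View pics/si24.png

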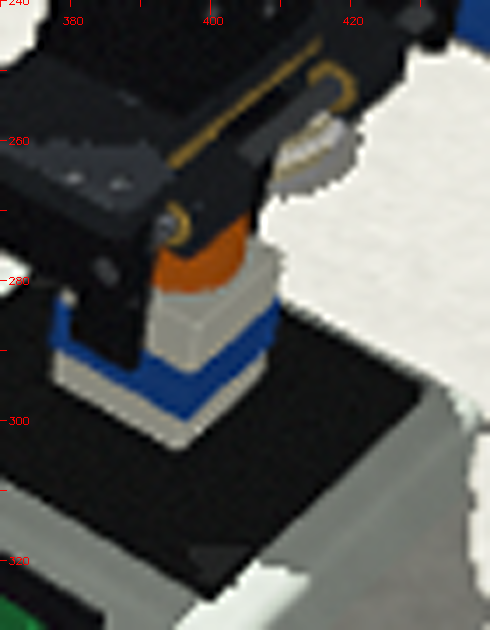

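{"name": "servo_tool", "arguments": {
  "steps": [0.03,0,0,0.002,0,0.03,0,0,0.002,0,0.03,0,0,0.002,0]
}}

```text
time: 37.42
position: [0.5557, -0.3565, 0.2597]
tool_rot: [0.668, 0.744, 0.0, -0.0]
ft_force: [-0.3, -0.8, -3.3]
grip_width: 0.0476
```

{"name": "servo_tool", "arguments": {
  "steps": [0.03,0,0,0.002,0,0.03,0,0,0.002,0,0.03,0,0,0.002,0]
}}

```text
time: 37.8
position: [0.5558, -0.3565, 0.2593]
tool_rot: [0.668, 0.744, -0.0, 0.0]
ft_force: [-1.2, 2.1, 5.5]
grip_width: 0.0479
```

{"name": "servo_tool", "arguments": {
  "steps": [0.03,0,0,0.002,0,0.03,0,0,0.002,0,0.03,0,0,0.002,0]
}}

```text
time: 38.17
position: [0.556, -0.3564, 0.259]
tool_rot: [0.668, 0.744, -0.0, 0.001]
ft_force: [-2.2, 4.8, 12.8]
grip_width: 0.0478
```

{"name": "servo_tool", "arguments": {
  "steps": [0.03,0,0,-0.005,0,0.03,0,0,-0.005,0]
}}

```text
time: 38.42
position: [0.5558, -0.3567, 0.2608]
tool_rot: [0.668, 0.744, 0.0, 0.0]
ft_force: [0.0, -0.1, -2.5]
grip_width: 0.0481
```

Run:
```python
from h import *
o=get_obs();print(o["position"],o["ft_force"])
crop(camera("wrist"),"w25",170,100,410,400,2)
crop(camera("side"),"si25",340,250,440,335,7)
```

```text
[ 0.55582138 -0.35666095  0.26084202] [ 0.03842723 -0.11064473 -2.48316026]
```

View pics/w25.png

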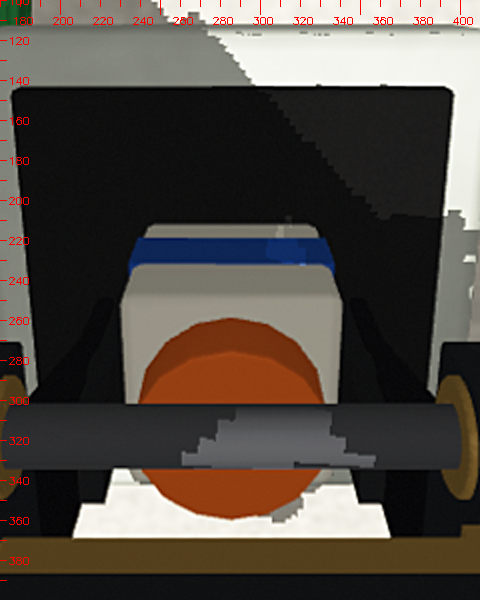

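View pics/si25.png

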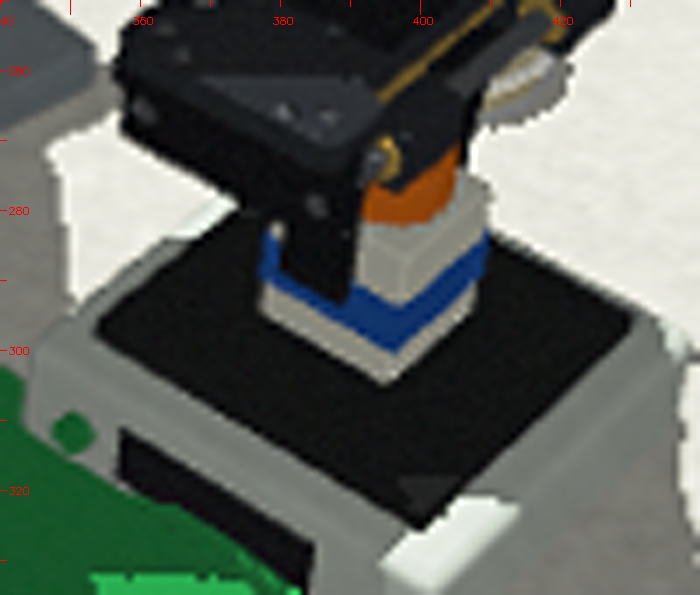

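Run:
```python
from h import *
from scipy.spatial.transform import Rotation as R
o=get_obs();c=camera("wrist");d=camera("side");r=R.from_quat(o["tool_rot"])
t=lambda c,uv,z:np.round(r.inv().apply(p2w(c,uv,z)-o["position"]),4)[:,:2].tolist()
print(t(c,[(176,143.5),(396.5,143.5)],.048),t(c,[(243,212),(330,212)],.0495))
s=lambda x,y:(340+x/7,250+y/7)
print("plat",t(d,[s(97,328),s(425,530),s(632,320)],.048),"jar",t(d,[s(262,315),s(388,385),s(472,312)],.0495))
```

```text
[[0.0593, -0.0582], [0.0592, 0.0591]] [[0.0214, -0.0238], [0.0214, 0.0249]]
plat [[0.0511, -0.0642], [-0.068, -0.0665], [-0.0645, 0.0532]] jar [[0.0174, -0.0257], [-0.0277, -0.0248], [-0.0281, 0.0205]]
```

{"name": "servo_tool", "arguments": {
  "steps": [0.03,0,0,0.002,0,0.03,0,0,0.002,0,0.055,0,0,0.002,0,0.07,0,0,0.002,0,0.075,0,0,0.002,0,0.075,0,0,0.002,0,0.075,0,0,-0.03,0,0.075,0,0,-0.08,0,0.08,0,0,-0.13,0,0.087,0,0,-0.15,0,0.087,0,0,-0.15,0]
}}

```text
time: 40.0
position: [0.556, -0.3567, 0.413]
tool_rot: [0.668, 0.744, -0.0, 0.002]
ft_force: [0.8, 0.2, -0.1]
grip_width: 0.0856
```

{"name": "servo_tool", "arguments": {
  "steps": [0.087,-0.04,0,0,0,0.087,-0.04,0,0,0,0.087,-0.04,0,0,0,0.087,-0.04,0,0,0]
}}

```text
time: 40.5
position: [0.56, -0.3954, 0.4097]
tool_rot: [0.668, 0.744, 0.0, -0.001]
ft_force: [-0.1, 0.5, -0.1]
grip_width: 0.0869
```

Run:
```python
from h import *
o=get_obs();print(o["time"],o["position"],o["ft_force"])
crop(camera("wrist"),"w26",0,0,560,420,1)
crop(camera("side"),"si26",0,0,560,420,1)
crop(camera("scene"),"sc26",40,200,180,365,4)
```

```text
40.5 [ 0.55996014 -0.39540486  0.40973297] [-0.11868915  0.47647155 -0.0935813 ]
```

View pics/w26.png

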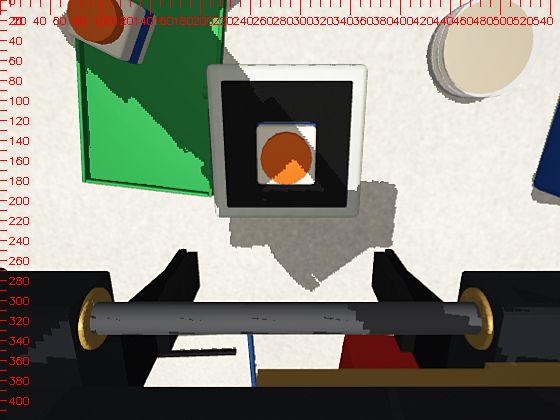

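View pics/si26.png

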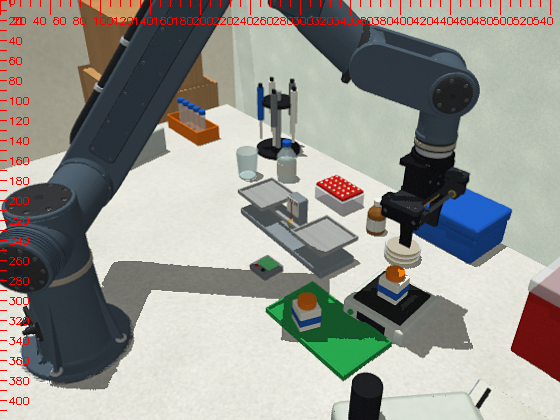

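View pics/sc26.png

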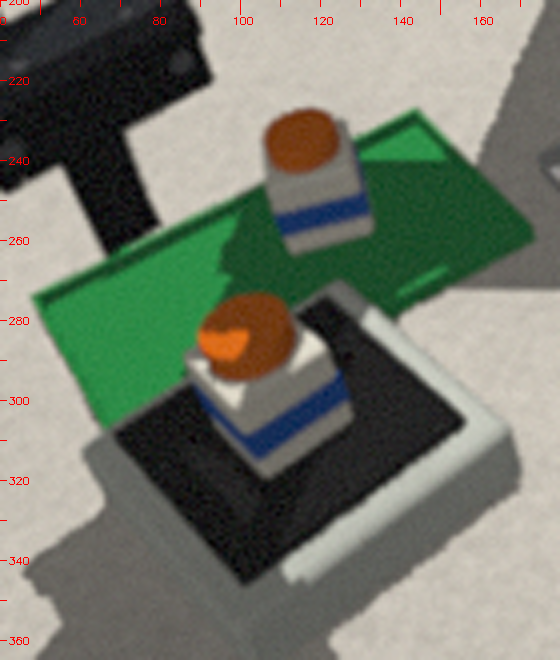

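Run:
```python
from h import *
c=camera("wrist");d=camera("side")
crop(d,"si27",260,270,400,380,5)
print(p2w(c,[(286,158)],.116),p2w(c,[(222,81),(352,81.5),(347,208),(227,206)],.048).mean(0))
print("tray jar cap",p2w(c,[(97,21)],.072),p2w(d,[(306.5,299)],.072))
crop(c,"w27",60,0,240,200,4)
```

```text
[[ 0.55632892 -0.35784385  0.116     ]] [ 0.55747571 -0.35879141  0.048     ]
tray jar cap [[ 0.39446386 -0.27169403  0.072     ]] [[ 0.38533324 -0.27126018  0.072     ]]
```

View pics/si27.png

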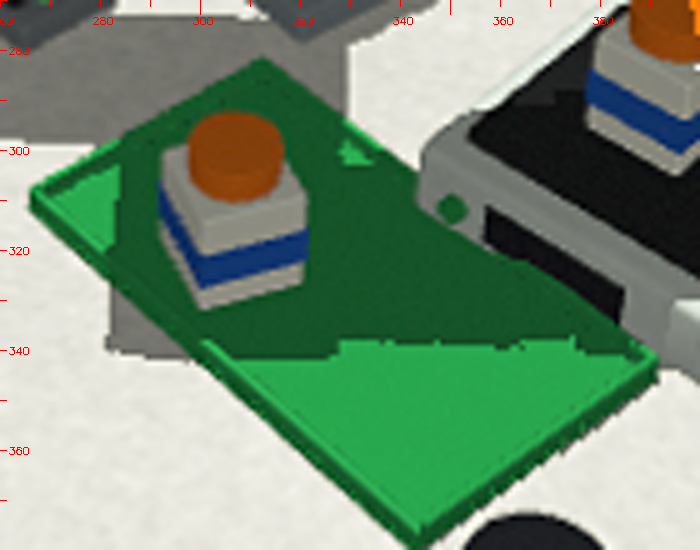

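View pics/w27.png

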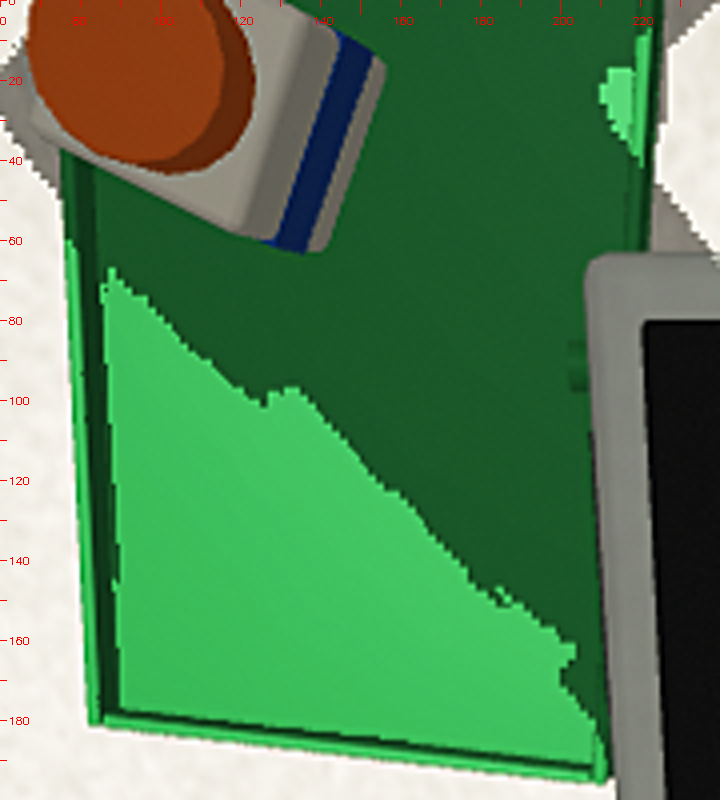

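{"name": "servo_tool", "arguments": {
  "steps": [0.087,0.04,-0.029,-0.02,0,0.087,0.08,-0.058,-0.02,0,0.087,0.12,-0.087,-0.02,0,0.087,0.158,-0.114,-0.02,0,0.087,0.158,-0.114,-0.02,0,0.087,0.158,-0.114,-0.02,0]
}}

```text
time: 41.5
position: [0.4302, -0.2519, 0.4315]
tool_rot: [0.668, 0.744, -0.0, 0.001]
ft_force: [1.2, -0.5, 0.2]
grip_width: 0.087
```

Run:
```python
from h import *
c=camera("wrist");crop(c,"w28",0,0,560,420,1)
crop(camera("scene"),"sc28",0,0,560,420,1)
print(get_obs()["time"],get_obs()["position"])
```

```text
41.6 [ 0.43057408 -0.2525456   0.43117705]
```

View pics/w28.png

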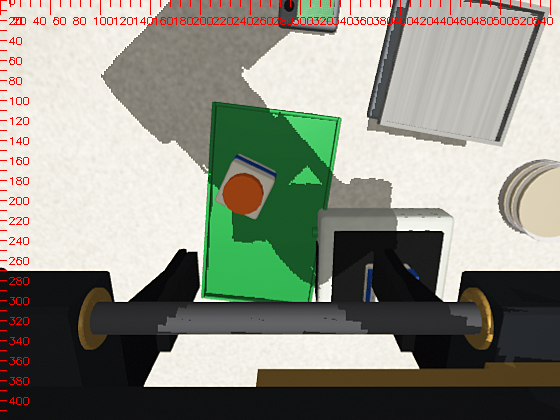

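View pics/sc28.png

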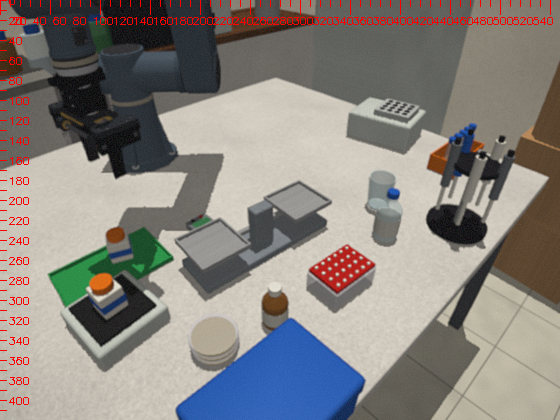

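Run:
```python
from h import *
c=camera("wrist");crop(c,"w29",195,95,295,305,4)
print(p2w(c,[(243,194)],.072),p2w(c,[(217,203),(235,164),(275,178),(257,220)],.056),p2w(c,[(209,180),(207,220)],.014))
im=cv2.imread("pics/w29.png")[150:600];cv2.imwrite("pics/w29.png",im)
```

```text
[[ 0.39068387 -0.2658018   0.072     ]] [[ 0.36318509 -0.28281021  0.056     ]
 [ 0.37904196 -0.24018931  0.056     ]
 [ 0.42020679 -0.25015275  0.056     ]
 [ 0.40584871 -0.29696141  0.056     ]] [[ 0.34588784 -0.26993211  0.014     ]
 [ 0.34563459 -0.31825134  0.014     ]]
```

View pics/w29.png

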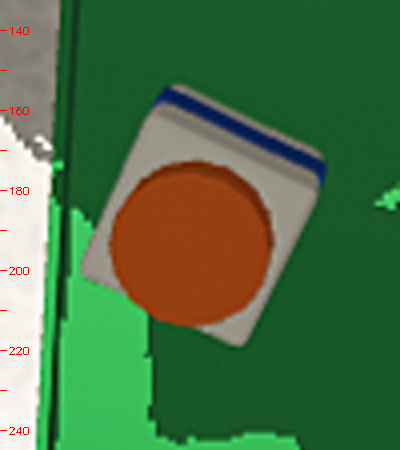

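Run:
```python
from rig import hand_in
print(hand_in())
```

```text
the job is handed in; nothing more can be done
None
```

The job is handed in after about 42 s of robot time: the heavier jar stands cap up on the shaker, and the other stands cap up in the green tray.

- **Jars found:** I saw only two in every view. One stood on its cap. I pushed it onto its side, let it swing base-down in a light grip, and stood it up on its base before weighing.
- **Weighing:** I put the turned jar on the left pan and the other on the right, with hands off for about 5 s. The beam stayed on the left stop (the left pan was already down under the first jar), so the turned jar is heavier. The wrist force agreed: about 3.2 N for it and 2.2 N for the other.
- **Shaker:** From above, the wrist camera put the jar about 1.5 mm from the middle of the black platform. Just before release the side camera disagreed by 3–5 mm. I trusted the nearer wrist view.
- **Tray:** The other jar shifted about 4 cm and turned after I placed it, presumably the announced knock. It still stands flat, with at least 10 mm between it and the nearest wall, so I left it there.
- **Grip height:** The heavier jar sat about 15 mm lower in the grip than planned when I took it off the pan. I lowered it onto the platform until I felt contact, so it was not dropped.

The bystanders looked unmoved in the last pictures, and the gripper was clear of everything at hand-in.

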